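# Weigh-check a short cell from behind two tall cells

### The job

First clear the two tall cells out of the test bay and stand them both in the parking tray; only then fetch the short cell from behind them and balance it against the larger steel weight, one centred in each pan of the rocking balance (either way round), so that the beam comes to rest level. Then put both tall cells back in the bay exactly where each stood and turned the way it was. Keep all cells upright and leave the smaller weight where it is.

Things in the scene. Friction and masses are not known exactly. Their poses are not given: they have to be found in the camera images.
- bay: Fixed test bay: grey base 170 (x) by 200 (y) mm, cells stand on it 12 mm above the table; white side rails on the y edges, 48 mm high; white lamp strip along the rear (+x) edge, 82 mm high; front open. Origin: centre of underside, z up. Tall cells near x=-30, y=+40 and -40 mm (which is where varies), short cell behind near x=35, y=0.
- parking: Parking tray, fixed and empty: white, open, 160 (x) by 190 (y) mm, rim 4 mm thick and 16 mm high, inner floor 4 mm above the table. Origin: centre of the underside, z up. Room for both tall cells side by side at y = +45 and -45 mm.
- tall_cylinder: Tall round cell, loose, grey: diameter 46 mm, height 125 mm (the top 4 mm is a small central terminal), 0.3 to 0.6 kg. Origin: centre of the underside, z up. It stands at the front of the bay.
- tall_block: Tall flat rectangular cell, loose, bare aluminium: 70 (x) by 27 (y) by 120 mm, with two round terminals 5 mm high on top, 0.3 to 0.6 kg. Origin: centre of the underside, z up; its narrow (27 mm) width is along its y, roughly the bay's y. It stands at the front of the bay.
- short_cell: Short round cell, loose, dark steel: diameter 33 mm, height 61 mm (the top 4 mm is a small central terminal), 140 g. Origin: centre of the underside, z up. It stands at the rear of the bay.
- large_weight: Larger steel weight, loose, on the table near the robot: round body of 32 mm diameter, 26 mm high, with a knob on top (18 mm diameter, neck 11 mm), 44 mm high in all, 140 g, the same as the short cell. Origin: centre of the underside, z up. It can be gripped around its body.
- small_weight: Smaller steel weight of the same shape, loose, on the table near the robot: 22 mm diameter, 34 mm high in all, 60 g. Not needed; leave it. Origin: centre of the underside, z up.
- balance: Foot of the rocking balance, fixed: white, 130 by 85 by 14 mm. Origin: centre of its underside, x along the beam, y along the pivot (45 mm up), z up. Two round steel pans centred at x = +80 and -80 mm, y = 0; when level their inner floor is 54 mm above the table; inner radius 31 mm, rim top 60 mm.
- beam (a joint): Tilt of the balance beam, rad: 0 level, positive = +x pan down; stops at -0.1 and 0.1; weak centring spring (0.5 N m per rad). One load alone sends it to its stop (that pan 8 mm lower, the other 8 mm higher); equal loads equally far from the pivot bring it level: one placed 5 mm off along the beam tilts it about 0.02 rad.

How it is judged:
By the outcome, as a careful person would: the job done as asked, in the order asked, and still so for the second after the job is handed in, with the robot touching nothing.
It also fails if it takes over 141 s, if anything falls off the work surface, if the arm or the gripper's body presses on something with over 40 N, if the wrist force passes 120 N, or if a joint passes its speed limit or range.

### The arm

A 6-joint arm with a two-finger parallel gripper is mounted at the origin on the work surface. World frame = base frame: x ahead of the robot, y to its left, z up, the work surface at z = 0. Lengths are in m, angles in rad, forces in N, time in s.
With the tool pointing down it reaches from about 0.275 to 0.725 m from the base axis. Payload 5.6 kg.
Tool frame: the origin (TCP) lies between the finger pads; the fingertips stand 14 mm ahead of it and the grasp point (between the pads) lies 5 mm behind it; z points along the fingers, y is the line along which they close (so a half turn about z gives the same grasp; the last joint's range is limited). The gripper opens to 85 mm and grips with 20 to 120 N. Pads are 22 mm wide; open, the fingers measure 114 mm over their backs; the gripper's body (76 mm by 85 mm) begins 54 mm behind the grasp point. The pads swing forward as they close: fully open they stand 13 mm farther back than shut.
Start: joints at [-0.866, 0.255, 0.108, 0, -1.424, -0.285], TCP at [0.224, -0.502, 0.245] pointing down, gripper open.
Joint ranges: [-2.95, 2.95], [-1.21, 1.97], [-1.09, 1.5], [-2.87, 1.71], [-2.94, -0.07], [-3.05, 3.05]. Speed limits (rad/s): [2.57, 2.57, 3.14, 3.14, 3.14, 3.14].

### API

Orientations are given as a unit quaternion [x, y, z, w].
In Python, from workcell import bot gives the robot as it stands. The module is installed in compiled form; this text tells all that it offers.
- The arm moves only by the tool step_arm, never from a script. Its argument "motion" is a list that holds one entry, the list of rows, each a list of 7 numbers: the finger opening in cm, from 0 to 8.54, then the shift along the tool's x, y, z in cm, then the turn, a rotation vector about the tool's x, y, z in degrees. A call has exactly 10 rows; each row is the pose to reach, as a shift and turn from the pose commanded when the call began, along the tool's axes at that moment; what a row does not reach only later rows make up. A row lasts 1/10 s, in which the tool goes at most 50 mm and 8.59 degrees, less where a joint would pass 70% of its speed; a pose out of reach is approached as far as the arm can. A call with a gripper value outside its range is refused whole. The fingers move at their own pace and stop on an object; "squeeze" is the grip in N (left out, the last holds). Time passes only in rows, so rows that repeat a pose let the fingers close, or fill a call up. It gives the time, the measured TCP pose, the force, the opening and the grip force at its end, in the units of the state.
- bot.get_obs(): the state, without advancing time (a new reading comes with each control period).
- bot.camera(name): name is "side" or "top" or "wrist"; returns the picture (384x512x3 uint8, red, green, blue); there is no depth.
- bot.camera_params(name): a dict with "fx", "fy", "cx", "cy" (pixels), "world_to_cam" (4x4, takes a point from world to camera coordinates); the wrist camera has in their place "mount" (4x4, takes a point from camera to tool coordinates, whose origin is the TCP and whose axes are the flange's). Camera axes: x right, y down, z forward; pixel columns grow to the right and rows downward; lengths in m; the calibration is good to about 2 mm. The wrist camera is an equidistant fisheye: a pixel r from the principal point sees the ray r / f radians off the axis. A picture is of the moment at which its call begins: read the wrist's pose just before it. camera_params takes no time and is no camera call.
- bot.close_job(): hands the job in; it is judged then, once.
The state is a dict: "t": time; "qpos": joint angles; "qd": joint speeds; "effort": joint torques, N m; "tcp_pos": TCP position; "ee_rot": TCP orientation; "ft_force": force on the tool from outside, world axes, zero at the start; "moment": the same for the moment, N m; "finger_gap": opening from 0.0 (shut) to 1.0 (fully open); "grasp_force": force on a finger pad.
Only numpy, scipy, OpenCV 4.12 (cv2) and the standard library are available. Lean on these libraries where they do the work, as an engineer would, in place of code of your own. Each camera call takes 0.05 s, during which the arm holds its last target. There are 200 camera calls.

## Working session

There is one attempt and no reset: what is moved stays moved. The work goes in short steps, Python scripts to look and compute and a tool call to move; the robot and the scene stay as the last step left them, time stands still between calls to the robot, and variables do not carry over. Pictures are saved under pics/ and viewed, at most 14 in all, crops included, and the job is handed in when it is done.

Besides the shell and the picture viewer there is one more tool, called after "Emit:" as name(argument=value, ...) on one line, values as JSON. step_arm: Moves the arm, as the interface text tells. Its arguments: {"type":"object","properties":{"motion":{"type":"array"},"squeeze":{"type":"number"}},"required":["motion"]}

```bash
mkdir -p pics
python3 - <<'E'
from workcell import bot
import cv2
o=bot.get_obs();print({k:(o[k]) for k in('t','tcp_pos','ee_rot','finger_gap')})
for n in('top','side'):
    print(n,bot.camera_params(n)); cv2.imwrite(f'pics/{n}0.png',bot.camera(n)[:,:,::-1])
print(bot.camera_params('wrist'))
E
```

```text
{'t': 0.0, 'tcp_pos': array([ 0.22400615, -0.50177092,  0.24438981]), 'ee_rot': array([-2.08335242e-01,  9.78056982e-01,  9.47976083e-04, -2.59128215e-04]), 'finger_gap': 0.999227265084948}
top {'fx': 460.14362184630784, 'fy': 460.14362184630784, 'cx': 255.17980694953377, 'cy': 190.15197865912324, 'world_to_cam': array([[-0.02557116, -0.99961191, -0.0110521 , -0.0056376 ],
       [-0.99745421,  0.02624903, -0.06630298,  0.49949939],
       [ 0.06656736,  0.00932852, -0.99773833,  0.94893596],
       [ 0.        ,  0.        ,  0.        ,  1.        ]])}
side {'fx': 405.24687064222707, 'fy': 405.24687064222707, 'cx': 256.2367909725732, 'cy': 189.13515811470523, 'world_to_cam': array([[ 0.99009587, -0.14019397, -0.00747109, -0.50564881],
       [-0.07474485, -0.48133111, -0.87334619,  0.07241703],
       [ 0.1188418 ,  0.86525488, -0.48704272,  1.01104991],
       [ 0.        ,  0.        ,  0.        ,  1.        ]])}
{'fx': 297.3186396354542, 'fy': 297.3186396354542, 'cx': 254.83509851217383, 'cy': 190.63864309704266, 'mount': array([[ 5.01729920e-04, -9.49594166e-01, -3.13481527e-01,
         8.03977812e-02],
       [ 9.99999713e-01,  2.98249863e-04,  6.97053662e-04,
         8.57011000e-04],
       [-5.68422269e-04, -3.13481787e-01,  9.49594043e-01,
        -1.28415328e-01],
       [ 0.00000000e+00,  0.00000000e+00,  0.00000000e+00,
         1.00000000e+00]])}
```

View pics/top0.png

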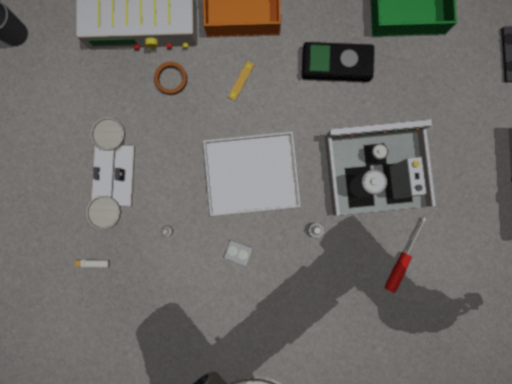

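View pics/side0.png

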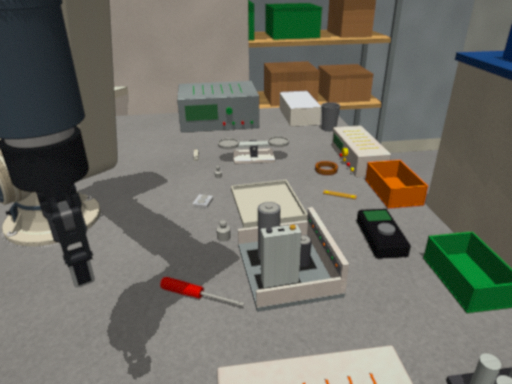

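The top view shows the bay around (382,170), with the cylinder top at (374,181), block top at (417,176) and short cell at (380,152). The tray is at (252,173), the balance pans at (109,134) and (104,212), the large weight at (316,230) and the small weight at (167,231).

Run:
```python
import cv2,numpy as np
im=cv2.imread('pics/top0.png')
def c(x0,y0,w,h,s): return cv2.resize(im[y0:y0+h,x0:x0+w],None,fx=s,fy=s,interpolation=cv2.INTER_CUBIC)
a=c(300,115,140,130,4) # 560x520
cv2.imwrite('pics/c1.png',a)
b=np.hstack([c(80,110,65,130,4),c(195,120,115,130,4)])
cv2.imwrite('pics/c2.png',b)
```

```text
(no output)
```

View pics/c1.png

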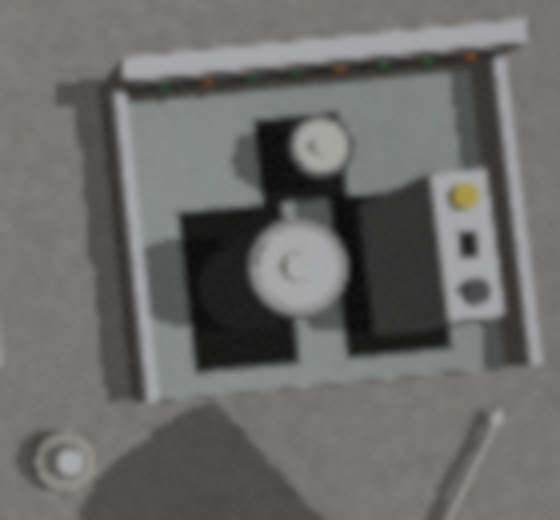

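View pics/c2.png

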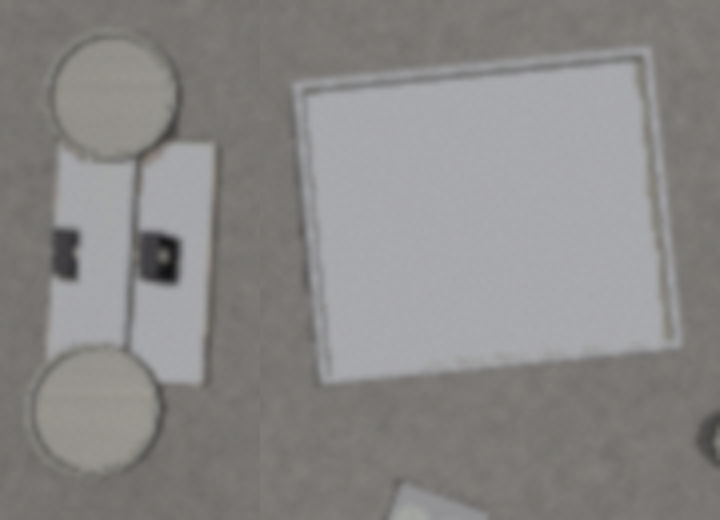

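The crops show these points. In the first: cylinder top centre (299,268), short cell top (321,147), block top corners (432,175), (485,170), (503,316) and (452,321), and weight (67,462). In the second: pans (116,97) and (98,410), and tray corners (293,85), (652,47), (682,347) and (322,383).

```bash
cat > h.py <<'E'
from workcell import bot
import numpy as np, cv2
from scipy.spatial.transform import Rotation as R
def topw(u,v,z,name='top'):
    p=bot.camera_params(name);T=p['world_to_cam'];d=T[:3,:3].T@np.array([(u-p['cx'])/p['fx'],(v-p['cy'])/p['fy'],1]);c=-T[:3,:3].T@T[:3,3]
    return c+d*(z-c[2])/d[2]
def wristw(u,v,z,pos,q):
    p=bot.camera_params('wrist');M=p['mount'];a=np.array([u-p['cx'],v-p['cy']]);r=np.hypot(*a);th=r/p['fx']
    d=np.r_[a/max(r,1e-9)*np.sin(th),np.cos(th)];Q=R.from_quat(q).as_matrix()
    d=Q@M[:3,:3]@d;c=pos+Q@M[:3,3];return c+d*(z-c[2])/d[2]
def w2wrist(P,pos,q):
    p=bot.camera_params('wrist');M=p['mount'];Q=R.from_quat(q).as_matrix()
    d=M[:3,:3].T@(Q.T@(np.array(P)-pos)-M[:3,3]);th=np.arctan2(np.hypot(d[0],d[1]),d[2]);k=p['fx']*th/np.hypot(d[0],d[1])
    return p['cx']+d[0]*k,p['cy']+d[1]*k
def go(target,yaw,pose=None):
    """shift cm in tool axes and rotvec deg (about tool z) from commanded/measured pose; yaw = world angle of tool y (mod 180)"""
    o=bot.get_obs();Q=R.from_quat(o['ee_rot'])
    s=Q.inv().apply(np.array(target)-o['tcp_pos'])*100
    y=np.degrees(yaw);best=None
    for k in(0,180,-180):
        t=np.radians(y+k);yy=np.array([np.cos(t),np.sin(t),0]);zz=np.array([0,0,-1.]);xx=np.cross(yy,zz)
        rv=np.degrees((Q.inv()*R.from_matrix(np.c_[xx,yy,zz])).as_rotvec())
        if best is None or np.linalg.norm(rv)<np.linalg.norm(best):best=rv
    return np.round(s,2),np.round(best,2)
E
python3 - <<'E'
from h import *
c1=lambda X,Y,z:topw(300+X/4-.4,115+Y/4-.4,z)
c2=lambda X,Y,z:topw(80+X/4-.4,110+Y/4-.4,z)
c3=lambda X,Y,z:topw(195+(X-260)/4-.4,120+Y/4-.4,z)
f=lambda n,p:print(n,np.round(p*1000,1))
f('cyl',c1(299,268,.133));f('short',c1(321,147,.069))
B=[c1(*x,.132) for x in((432,175),(485,170),(503,316),(452,321))];f('blk',np.mean(B,0));print([np.round(np.linalg.norm(B[i]-B[i-1])*1e3) for i in range(4)],np.degrees(np.arctan2(*((B[0]-B[3])+(B[1]-B[2]))[[1,0]])))
f('w',c1(65,462,.026));f('wk',c1(69,462,.044))
f('railLf',c1(152,398,.048));f('railRf',c1(541,362,.048))
f('baseRL',c1(113,92,.048))
P=[c2(116,97,.060),c2(98,410,.060)];f('pan0',P[0]);f('pan1',P[1]);d=P[0]-P[1];print(np.linalg.norm(d),np.degrees(np.arctan2(d[1],d[0])))
T=[c3(*x,.016) for x in((293,85),(652,47),(682,347),(322,383))];f('tray',np.mean(T,0));d=T[0]-T[3]+T[1]-T[2];print([np.round(np.linalg.norm(T[i]-T[i-1])*1e3) for i in range(4)],np.degrees(np.arctan2(d[1],d[0])))
for t in T:f('t',t)
f('sw',topw(167,231,.02))
o=bot.get_obs();Q=R.from_quat(o['ee_rot']).as_matrix();print(Q.round(3))
E
```

```text
cyl [ 501.4 -239.5  133. ]
short [ 566.5 -269.    69. ]
blk [ 509.9 -317.8  132. ]
[np.float64(68.0), np.float64(25.0), np.float64(68.0), np.float64(24.0)] 4.580153678652016
w [ 412.7 -141.7   26. ]
wk [ 413.1 -141.5   44. ]
railLf [ 444.3 -184.    48. ]
railRf [ 457.4 -380.3   48. ]
baseRL [ 600.7 -170.    48. ]
pan0 [618.5 275.1  60. ]
pan1 [460.2 284.9  60. ]
0.15857767988155388 -3.52285167300986
tray [535.  -11.5  16. ]
[np.float64(158.0), np.float64(191.0), np.float64(159.0), np.float64(189.0)] 4.173512092914382
t [606.7  89.5  16. ]
t [ 621.8 -100.9   16. ]
t [ 462.8 -111.7   16. ]
t [448.8  77.1  16. ]
sw [418.5 167.2  20. ]
[[-0.913 -0.408 -0.001]
 [-0.408  0.913  0.001]
 [ 0.     0.002 -1.   ]]
```

Run:
```python
from h import *
print(go([.5014,-.2395,.245],np.radians(94)))
```

```text
(array([-3.602e+01,  1.266e+01, -3.000e-02]), array([ 9.000e-02, -2.000e-02,  2.005e+01]))
```

Emit:
step_arm(motion=[[[8.5,-4,1.4,0,0,0,2],[8.5,-8,2.8,0,0,0,5],[8.5,-12,4.2,0,0,0,8],[8.5,-16,5.6,0,0,0,11],[8.5,-20,7,0,0,0,14],[8.5,-24,8.4,0,0,0,17],[8.5,-28,9.8,0,0,0,20],[8.5,-32,11.2,0,0,0,20],[8.5,-36,12.7,0,0,0,20],[8.5,-36,12.7,0,0,0,20]]])

```text
t: 1.1
tcp_pos: [0.5037, -0.2361, 0.2439]
ee_rot: [-0.038, 0.999, 0.001, -0.001]
ft_force: [-0.8, 0.6, 0.2]
finger_gap: 0.998
grasp_force: 0.0
```

Run:
```python
from h import *
o=bot.get_obs();im=bot.camera('wrist')[:,:,::-1].copy();pos,q=o['tcp_pos'],o['ee_rot'];print(o['t'],pos,q)
for P in([.5014,-.2395,.133],[.5665,-.269,.069],[.5099,-.3178,.132]):
    print(w2wrist(P,pos,q))
np.savez('w1.npz',pos=pos,q=q)
cv2.imwrite('pics/w1.png',cv2.resize(im,(800,600),interpolation=cv2.INTER_CUBIC))
```

```text
1.1 [ 0.50369115 -0.23613218  0.2438576 ] [-3.75224714e-02  9.99295315e-01  7.08324310e-04 -6.60488074e-04]
(np.float64(249.6721613875032), np.float64(189.91952751240777))
(np.float64(220.398375097277), np.float64(225.2310372174233))
(np.float64(160.62155490109103), np.float64(192.40430736079787))
```

View pics/w1.png

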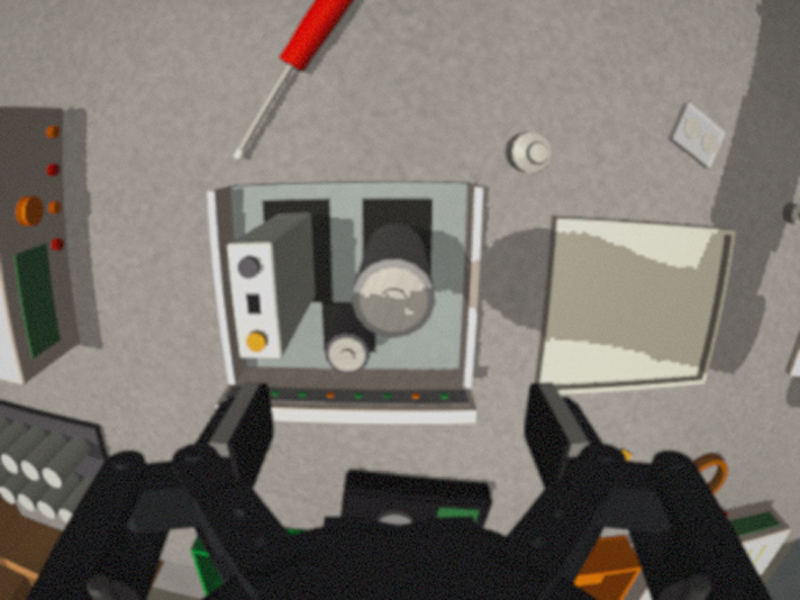

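The wrist view shows the cylinder top at (394,297), the short cell at (348,353) and the block top at (255,300). All three lie about 2 px to the right of the prediction.

Run:
```python
from h import *
d=np.load('w1.npz');pos,q=d['pos'],d['q']
s=lambda X,Y,z:(wristw((X+.5)/1.5625-.5,(Y+.5)/1.5625-.5,z,pos,q)*1e3).round(1)
print('cyl',s(394,297,.133),'short',s(348,353,.069),'blk',np.mean([s(*x,.132) for x in((228,244),(272,242),(280,357),(240,358))],0))
o=bot.get_obs();print(o['tcp_pos'],o['qd'].round(3),go([.5010,-.2385,.100],np.radians(94)))
```

```text
cyl [ 501.2 -237.6  133. ] short [ 566.9 -266.6   69. ] blk [ 510.775 -316.05   132.   ]
[ 0.50230742 -0.23759968  0.24415119] [-0.045 -0.022 -0.016  0.009 -0.003  0.016] (array([ 0.11, -0.09, 14.42]), array([ 0.05, -0.1 ,  0.24]))
```

Emit:
step_arm(motion=[[[7,0,0,2,0,0,0],[7,0,0,4,0,0,0],[7,0,0,6,0,0,0],[7,0,0,8,0,0,0],[7,0,0,10,0,0,0],[7,0,0,12,0,0,0],[7,0,0,13.5,0,0,0],[7,0,0,14.4,0,0,0],[7,0,0,14.4,0,0,0],[7,0,0,14.4,0,0,0]]])

```text
t: 2.15
tcp_pos: [0.5013, -0.24, 0.1019]
ee_rot: [-0.035, 0.999, -0.0, 0.0]
ft_force: [0.0, 0.2, 0.4]
finger_gap: 0.822
grasp_force: 0.0
```

Emit:
step_arm(motion=[[[4,0,0,0,0,0,0],[4,0,0,0,0,0,0],[4,0,0,0,0,0,0],[4,0,0,0,0,0,0],[4,0,0,0,0,0,0],[4,0,0,0,0,0,0],[4,0,0,0,0,0,0],[4,0,0,0,0,0,0],[4,0,0,0,0,0,0],[4,0,0,0,0,0,0]]], squeeze=60)

```text
t: 3.15
tcp_pos: [0.5019, -0.2397, 0.1024]
ee_rot: [-0.036, 0.999, -0.0, 0.001]
ft_force: [-0.3, 1.2, 6.0]
finger_gap: 0.529
grasp_force: 61.2
```

Emit:
step_arm(motion=[[[4,0,0,-0.5,0,0,0],[4,0,0,-1.5,0,0,0],[4,0,0,-3,0,0,0],[4,0,0,-4.5,0,0,0],[4,0,0,-6,0,0,0],[4,0,0,-7.5,0,0,0],[4,0,1,-8.5,0,0,0],[4,-0.2,2.5,-9,0,0,0],[4,-0.5,4.5,-9,0,0,0],[4,-1,7,-9,0,0,0]]])

```text
t: 4.15
tcp_pos: [0.5056, -0.1675, 0.1909]
ee_rot: [-0.035, 0.999, 0.0, -0.001]
ft_force: [0.4, 0.4, -4.4]
finger_gap: 0.53
grasp_force: 61.9
```

Emit:
step_arm(motion=[[[4,-0.4,2.6,0,0,0,0],[4,-0.9,5.2,0,0,0,0],[4,-1.4,7.8,0,0,0,0],[4,-1.9,10.4,0,0,0,0],[4,-2.4,13,0,0,0,0],[4,-2.9,15.5,0,0,0,0],[4,-3.3,17.5,0,0,0,0],[4,-3.7,19,0,0,0,0],[4,-4,19.7,1,0,0,0],[4,-4,19.9,2.5,0,0,0]]])

```text
t: 5.15
tcp_pos: [0.5325, 0.0335, 0.1659]
ee_rot: [-0.036, 0.999, 0.0, 0.001]
ft_force: [-0.0, -0.1, -3.6]
finger_gap: 0.526
grasp_force: 61.9
```

Emit:
step_arm(motion=[[[4,0,0,1.5,0,0,0],[4,0,0,3,0,0,0],[4,0,0,4.5,0,0,0],[4,0,0,5.7,0,0,0],[4,0,0,6.5,0,0,0],[4,0,0,6.9,0,0,0],[4,0,0,7.1,0,0,0],[4,0,0,7.2,0,0,0],[4,0,0,7.2,0,0,0],[4,0,0,7.2,0,0,0]]])

```text
t: 6.15
tcp_pos: [0.5323, 0.0324, 0.0948]
ee_rot: [-0.035, 0.999, 0.0, 0.0]
ft_force: [1.0, 0.9, -4.0]
finger_gap: 0.526
grasp_force: 61.9
```

Emit:
step_arm(motion=[[[4,0,0,0.1,0,0,0],[4,0,0,0.1,0,0,0],[4,0,0,0.1,0,0,0],[4.8,0,0,0.1,0,0,0],[5.2,0,0,0.1,0,0,0],[5.7,0,0,0.1,0,0,0],[6.5,0,0,0.1,0,0,0],[6.5,0,0,0.1,0,0,0],[6.5,0,0,0.1,0,0,0],[6.5,0,0,0.1,0,0,0]]])

```text
t: 7.15
tcp_pos: [0.532, 0.0323, 0.0932]
ee_rot: [-0.035, 0.999, -0.0, -0.0]
ft_force: [0.3, 0.5, -0.2]
finger_gap: 0.762
grasp_force: 0.0
```

Emit:
step_arm(motion=[[[6.5,0,0,-2.5,0,0,0],[6.5,0,0,-6,0,0,0],[6.5,0,0,-10,0,0,0],[6.5,0.4,-3,-10,0,0,0],[6.5,1,-7,-10,0,0,0],[6,1.5,-11,-10,0,0,0],[6,2,-15,-10,0,0,0],[6,2.5,-19,-10,0,0,0],[6,3,-23,-10,0,0,0],[6,3.6,-27,-10,0,0,0]]])

```text
t: 8.15
tcp_pos: [0.515, -0.2411, 0.1933]
ee_rot: [-0.035, 0.999, -0.0, 0.0]
ft_force: [0.3, 0.4, -0.0]
finger_gap: 0.703
grasp_force: 0.0
```

Emit:
step_arm(motion=[[[6,0.5,-4,0,0,0,0],[6,0.8,-6.5,0,0,0,0],[6,1,-7.75,0,0,0,0],[6,1,-7.75,0,0,0,0],[6,1,-7.75,0,0,0,0],[6,1,-7.75,0,0,0,0],[6,1,-7.75,0,0,0,0],[6,1,-7.75,0,0,0,0],[6,1,-7.75,0,0,0,0],[6,1,-7.75,0,0,0,0]]])

```text
t: 9.15
tcp_pos: [0.5108, -0.3173, 0.1934]
ee_rot: [-0.036, 0.999, -0.0, 0.0]
ft_force: [0.4, -0.6, -0.5]
finger_gap: 0.706
grasp_force: 0.0
```

Run:
```python
from h import *
o=bot.get_obs();im=bot.camera('wrist')[:,:,::-1].copy();pos,q=o['tcp_pos'],o['ee_rot'];print(o['t'],pos,q)
np.savez('w2.npz',pos=pos,q=q)
print(w2wrist([.5103,-.317,.132],pos,q))
cv2.imwrite('pics/w2.png',cv2.resize(im[100:330,120:420],(800,613))[:600])
```

```text
9.15 [ 0.51081605 -0.31729832  0.19338354] [-3.55598021e-02  9.99367546e-01 -2.08560788e-05  8.46908562e-05]
(np.float64(253.85959349104687), np.float64(214.7549805556672))
```

View pics/w2.png

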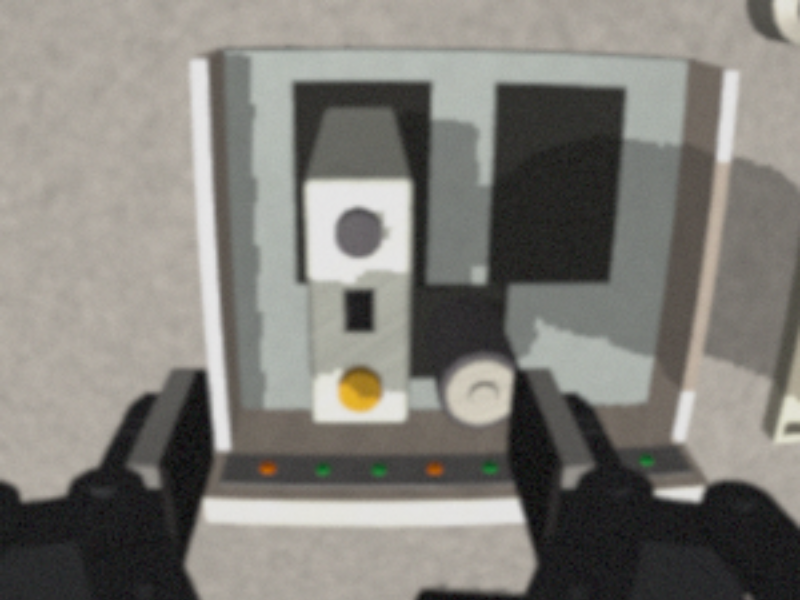

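The wrist close-up shows the block top with corners (306,179), (411,180), (408,420) and (314,422), centred between the fingers and aligned with them. I'll descend straight.

Emit:
step_arm(motion=[[[6,0,0,1.5,0,0,0],[6,0,0,3,0,0,0],[6,0,0,4.5,0,0,0],[6,0,0,6,0,0,0],[6,0,0,7.5,0,0,0],[6,0,0,8.6,0,0,0],[6,0,0,9.2,0,0,0],[6,0,0,9.2,0,0,0],[6,0,0,9.2,0,0,0],[4,0,0,9.2,0,0,0]]])

```text
t: 10.2
tcp_pos: [0.5112, -0.3178, 0.1022]
ee_rot: [-0.035, 0.999, -0.0, 0.001]
ft_force: [-0.8, 0.4, 0.0]
finger_gap: 0.546
grasp_force: 0.0
```

Emit:
step_arm(motion=[[[2.2,0,0,0,0,0,0],[2.2,0,0,0,0,0,0],[2.2,0,0,0,0,0,0],[2.2,0,0,0,0,0,0],[2.2,0,0,0,0,0,0],[2.2,0,0,0,0,0,0],[2.2,0,0,0,0,0,0],[2.2,0,0,0,0,0,0],[2.2,0,0,0,0,0,0],[2.2,0,0,0,0,0,0]]], squeeze=60)

```text
t: 11.2
tcp_pos: [0.5111, -0.3178, 0.102]
ee_rot: [-0.035, 0.999, -0.0, 0.001]
ft_force: [-0.2, 0.9, 5.9]
finger_gap: 0.309
grasp_force: 60.4
```

Emit:
step_arm(motion=[[[2.2,0,0,-0.5,0,0,0],[2.2,0,0,-1.5,0,0,0],[2.2,0,0,-3,0,0,0],[2.2,0,0,-4.5,0,0,0],[2.2,0,0,-6,0,0,0],[2.2,0,0,-7.5,0,0,0],[2.2,0,1,-8.5,0,0,0],[2.2,-0.2,2.5,-9,0,0,0],[2.2,-0.5,4.5,-9,0,0,0],[2.2,-1,7,-9,0,0,0]]])

```text
t: 12.2
tcp_pos: [0.5151, -0.2453, 0.1907]
ee_rot: [-0.035, 0.999, 0.001, -0.001]
ft_force: [0.6, 0.4, -4.7]
finger_gap: 0.309
grasp_force: 59.6
```

Emit:
step_arm(motion=[[[2.2,-0.4,2.6,0,0,0,0],[2.2,-0.9,5.2,0,0,0,0],[2.2,-1.4,7.8,0,0,0,0],[2.2,-1.9,10.4,0,0,0,0],[2.2,-2.4,13,0,0,0,0],[2.2,-2.9,15.3,0,0,0,0],[2.2,-3.3,17,0,0,0,0],[2.2,-3.5,18.2,0,0,0,0],[2.2,-3.6,18.7,1,0,0,0],[2.2,-3.6,18.8,2.5,0,0,0]]])

```text
t: 13.2
tcp_pos: [0.5385, -0.0561, 0.166]
ee_rot: [-0.036, 0.999, 0.0, 0.001]
ft_force: [0.2, -0.3, -4.0]
finger_gap: 0.309
grasp_force: 59.7
```

Emit:
step_arm(motion=[[[2.2,0,0,1.5,0,0,0],[2.2,0,0,3,0,0,0],[2.2,0,0,4.5,0,0,0],[2.2,0,0,5.7,0,0,0],[2.2,0,0,6.5,0,0,0],[2.2,0,0,6.9,0,0,0],[2.2,0,0,7.1,0,0,0],[2.2,0,0,7.3,0,0,0],[2.2,0,0,7.3,0,0,0],[2.2,0,0,7.3,0,0,0]]])

```text
t: 14.2
tcp_pos: [0.5389, -0.057, 0.0941]
ee_rot: [-0.035, 0.999, -0.0, 0.001]
ft_force: [-1.0, 0.1, -0.6]
finger_gap: 0.311
grasp_force: 59.9
```

Emit:
step_arm(motion=[[[2.2,0,0,0,0,0,0],[3,0,0,0,0,0,0],[3.4,0,0,0,0,0,0],[4,0,0,0,0,0,0],[5,0,0,0,0,0,0],[5,0,0,0,0,0,0],[5,0,0,0,0,0,0],[5,0,0,-2,0,0,0],[5,0,0,-5,0,0,0],[5,0,0,-9,0,0,0]]])

```text
t: 15.2
tcp_pos: [0.5372, -0.057, 0.1828]
ee_rot: [-0.035, 0.999, -0.0, -0.002]
ft_force: [0.5, 0.2, 0.6]
finger_gap: 0.587
grasp_force: 0.0
```

Emit:
step_arm(motion=[[[5,0,-1,-1,0,0,0],[5,-0.2,-4,-1,0,0,0],[5,-0.4,-8,-1,0,0,0],[5,-0.6,-12,-1,0,0,0],[5,-0.9,-16,-1,0,0,0],[5,-1.2,-19.5,-1,0,0,0],[5,-1.4,-21.3,-1,0,0,0],[5,-1.4,-21.3,-1,0,0,0],[5,-1.4,-21.3,-1,0,0,0],[5,-1.4,-21.3,-1,0,0,0]]])

```text
t: 16.2
tcp_pos: [0.5673, -0.2677, 0.1933]
ee_rot: [-0.036, 0.999, 0.0, -0.0]
ft_force: [0.0, 1.0, -0.3]
finger_gap: 0.588
grasp_force: 0.0
```

Run:
```python
from h import *
o=bot.get_obs();im=bot.camera('wrist')[:,:,::-1].copy();pos,q=o['tcp_pos'],o['ee_rot'];print(o['t'],pos,q)
np.savez('w3.npz',pos=pos,q=q)
print(w2wrist([.5667,-.2678,.069],pos,q))
im2=bot.camera('top')[:,:,::-1].copy();cv2.imwrite('pics/top3.png',im2)
a=cv2.resize(im[80:280,155:355],(400,400));b=cv2.resize(im2[110:230,190:310],(400,400))
cv2.imwrite('pics/w3.png',np.hstack([a,b]))
```

```text
16.2 [ 0.56730402 -0.26772009  0.19325514] [-3.56681383e-02  9.99363681e-01  1.26424099e-04 -2.53171766e-05]
(np.float64(253.6062329367673), np.float64(187.16068790781813))
```

View pics/w3.png

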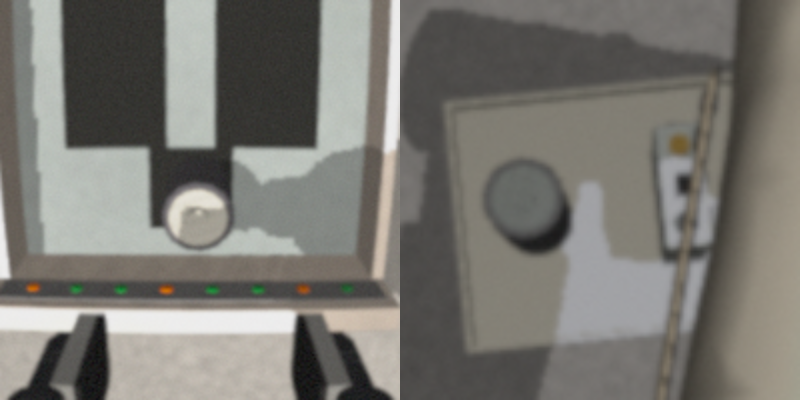

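The left half shows the short cell at (198,215), matching the prediction. The right half shows both tall cells upright in the tray.

Emit:
step_arm(motion=[[[5,0,0,2,0,0,0],[5,0,0,4,0,0,0],[5,0,0,6,0,0,0],[5,0,0,8,0,0,0],[5,0,0,10,0,0,0],[5,0,0,12,0,0,0],[5,0,0,13.5,0,0,0],[5,0,0,14.4,0,0,0],[5,0,0,14.7,0,0,0],[5,0,0,14.7,0,0,0]]])

```text
t: 17.3
tcp_pos: [0.5676, -0.2682, 0.0466]
ee_rot: [-0.036, 0.999, -0.0, 0.0]
ft_force: [0.9, 0.7, -0.2]
finger_gap: 0.584
grasp_force: 0.0
```

Emit:
step_arm(motion=[[[2.8,0,0,0,0,0,0],[2.8,0,0,0,0,0,0],[2.8,0,0,0,0,0,0],[2.8,0,0,0,0,0,0],[2.8,0,0,0,0,0,0],[2.8,0,0,0,0,0,0],[2.8,0,0,0,0,0,0],[2.8,0,0,0,0,0,0],[2.8,0,0,0,0,0,0],[2.8,0,0,0,0,0,0]]], squeeze=30)

```text
t: 18.3
tcp_pos: [0.5681, -0.2686, 0.0474]
ee_rot: [-0.036, 0.999, -0.0, 0.001]
ft_force: [0.1, 0.4, 5.8]
finger_gap: 0.378
grasp_force: 30.4
```

Emit:
step_arm(motion=[[[2.8,0,0,-1,0,0,0],[2.8,0,0,-3,0,0,0],[2.8,0,0,-6,0,0,0],[2.8,0,0,-9,0,0,0],[2.8,0,0,-12,0,0,0],[2.8,0,0,-15,0,0,0],[2.8,0,0,-18,0,0,0],[2.8,0,0,-20,0,0,0],[2.8,0,0,-20,0,0,0],[2.8,0,0,-20,0,0,0]]])

```text
t: 19.3
tcp_pos: [0.5671, -0.2681, 0.2457]
ee_rot: [-0.035, 0.999, 0.001, -0.0]
ft_force: [0.1, 0.4, -2.5]
finger_gap: 0.377
grasp_force: 30.0
```

Emit:
step_arm(motion=[[[2.8,-0.2,1,0,0,0,0],[2.8,-0.5,3,0,0,0,0],[2.8,-1,6,0,0,0,0],[2.8,-1.5,9,0,0,0,0],[2.8,-2,12,0,0,0,0],[2.8,-2.5,15,0,0,0,1],[2.8,-3,18,0,0,0,2],[2.8,-3.5,21,0,0,0,3],[2.8,-4,24,0,0,0,4],[2.8,-4.5,27,0,0,0,5]]])

```text
t: 20.3
tcp_pos: [0.5923, 0.006, 0.2448]
ee_rot: [0.008, 1.0, -0.0, -0.001]
ft_force: [-0.3, -0.3, -0.8]
finger_gap: 0.378
grasp_force: 30.0
```

Run:
```python
from h import *
print(bot.get_obs()['tcp_pos'])
# commanded pose
a=np.radians(94.05);y=np.array([np.cos(a),np.sin(a)]);x=np.array([-y[1],y[0]])
c=np.array([567.1,-267.8])-45*x+270*y;print(c)
a=np.radians(89.05);y=np.array([np.cos(a),np.sin(a)]);x=np.array([-y[1],y[0]])
d=np.array([618.5,275.1])-c;print(d@x,d@y)
```

```text
[0.59225622 0.00596917 0.24476746]
[592.91833964   4.7039694 ]
-21.09501347791386 270.7830037463494
```

Emit:
step_arm(motion=[[[2.8,-0.3,3,0,0,0,0.5],[2.8,-0.6,6.5,0,0,0,1],[2.8,-0.9,10,0,0,0,1.5],[2.8,-1.2,13.5,0,0,0,2],[2.8,-1.5,17,1,0,0,2.5],[2.8,-1.7,20.5,2,0,0,2.5],[2.8,-1.9,23.5,3,0,0,2.5],[2.8,-2,25.7,4,0,0,2.5],[2.8,-2.1,26.8,4.5,0,0,2.5],[2.8,-2.1,27.1,4.5,0,0,2.5]]])

```text
t: 21.3
tcp_pos: [0.6179, 0.2754, 0.1993]
ee_rot: [0.03, 1.0, -0.001, -0.001]
ft_force: [-0.5, -0.0, -0.9]
finger_gap: 0.377
grasp_force: 30.0
```

Run:
```python
from h import *
bot.camera('side'); bot.camera('side'); bot.camera('side')
o=bot.get_obs();im=bot.camera('wrist')[:,:,::-1].copy();pos,q=o['tcp_pos'],o['ee_rot'];print(o['t'],pos,q)
np.savez('w4.npz',pos=pos,q=q)
for P in([.6185,.2751,.06],[.4602,.2849,.06]):print(w2wrist(P,pos,q))
cv2.imwrite('pics/w4.png',cv2.resize(im,(800,600),interpolation=cv2.INTER_CUBIC))
```

```text
21.45 [0.61896616 0.27385332 0.20198649] [3.04228987e-02 9.99537025e-01 1.60346374e-05 4.26720424e-04]
(np.float64(255.06269190747156), np.float64(181.5834734363788))
(np.float64(255.34047670391772), np.float64(11.911636965986276))
```

View pics/w4.png

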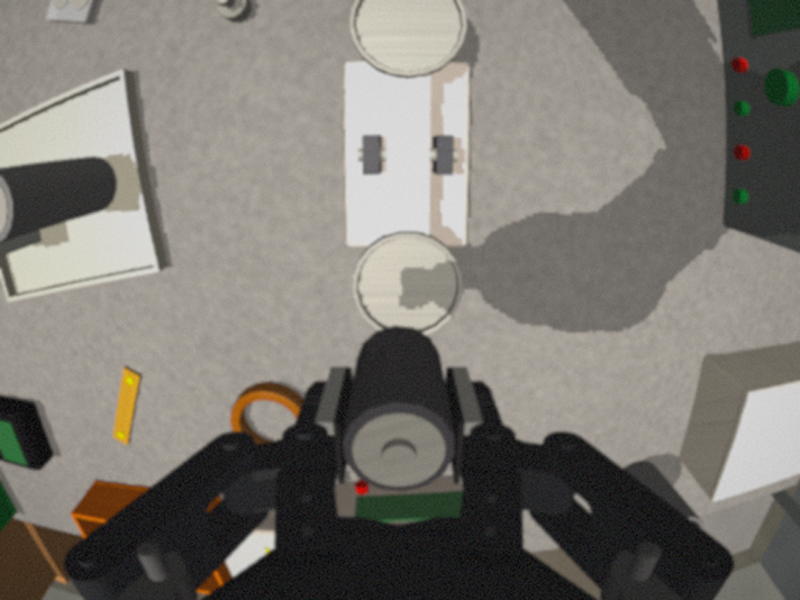

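The near pan appears at (408,284), about 5 px right of the prediction from the top view, and the far pan at (409,27). The held cell is centred in the grip at (398,448). I'll shift +4 mm in y, lower, and look again.

Emit:
step_arm(motion=[[[2.8,0,0.1,1,0,0,0],[2.8,0,0.2,2.5,0,0,0],[2.8,0,0.3,4,0,0,0],[2.8,0,0.4,5.5,0,0,0],[2.8,0,0.4,7,0,0,0],[2.8,0,0.4,8,0,0,0],[2.8,0,0.4,8.6,0,0,0],[2.8,0,0.4,8.8,0,0,0],[2.8,0,0.4,8.8,0,0,0],[2.8,0,0.4,8.8,0,0,0]]])

```text
t: 22.5
tcp_pos: [0.6193, 0.2789, 0.1141]
ee_rot: [0.03, 1.0, 0.0, 0.001]
ft_force: [-0.0, -0.0, -1.4]
finger_gap: 0.379
grasp_force: 30.0
```

Run:
```python
from h import *
o=bot.get_obs();im=bot.camera('wrist')[:,:,::-1].copy();pos,q=o['tcp_pos'],o['ee_rot'];print(o['t'],pos,q)
np.savez('w5.npz',pos=pos,q=q)
for P in([.6185,.2791,.06],[.4602,.2889,.06]):print(w2wrist(P,pos,q))
im2=bot.camera('side')[:,:,::-1]
a=cv2.resize(im[160:320,175:335],(480,480));b=cv2.resize(im2[100:180,200:300],(320,256));c=np.zeros((480,320,3),np.uint8);c[:256]=b
cv2.imwrite('pics/w5.png',np.hstack([a,c]))
```

```text
22.5 [0.61933087 0.2788649  0.11412852] [3.00653249e-02 9.99547654e-01 3.68802885e-04 6.54393156e-04]
(np.float64(253.57884798691927), np.float64(218.58091308964265))
(np.float64(254.02784500900722), np.float64(-25.234630480274802))
```

View pics/w5.png

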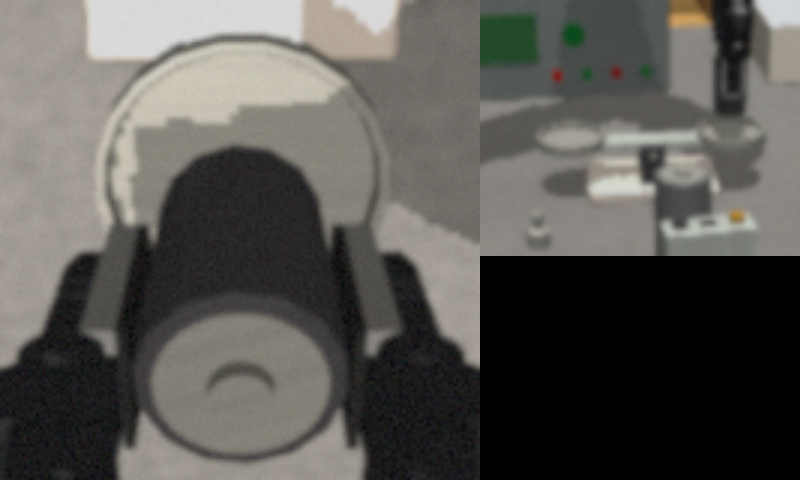

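The close view shows the pan rim spanning x 97 to 388 with its near edge at y=37, and the cell at x≈240, so it is laterally centred to about 0.5 mm. I'll check the along-beam direction next.

Run:
```python
from h import *
d=np.load('w5.npz');pos,q=d['pos'],d['q']
px=lambda X,Y:(175+(X+.5)/3-.5,160+(Y+.5)/3-.5)
for X,Y in((242,37),(97,180),(388,180)):
    print(wristw(*px(X,Y),.060,pos,q)*1e3)
# cell front bottom edge check (base z = pos-.0345, radius 16.5)
for X,Y in((240,147),): print(wristw(*px(X,Y),pos[2]-.0345,pos,q)*1e3, pos*1e3)
for X,Y in((240,385),): print('top',wristw(*px(X,Y),pos[2]+.0235,pos,q)*1e3)
d=np.load('w4.npz');p4,q4=d['pos'],d['q']
s=lambda X,Y,z:(wristw((X+.5)/1.5625-.5,(Y+.5)/1.5625-.5,z,p4,q4)*1e3)
for P in((408,232),(408,335),(353,284),(462,284),(409,76),(409,27)):print(P,s(*P,.06).round(1))
```

```text
[586.47552301 282.17083247  60.        ]
[617.58985473 247.5922263   60.        ]
[621.5369447  313.09362861  60.        ]
[603.56041333 280.71759049  79.62852209] [619.33087198 278.86490372 114.12852209]
top [617.64546889 279.8520035  137.62852209]
(408, 232) [586.9 282.4  60. ]
(408, 335) [652.3 278.9  60. ]
(353, 284) [616.8 247.3  60. ]
(462, 284) [620.8 313.6  60. ]
(409, 76) [495.4 288.3  60. ]
(409, 27) [465.6 290.1  60. ]
```

Emit:
step_arm(motion=[[[2.8,0,0.05,0.6,0,0,0],[2.8,0,0.05,1.2,0,0,0],[2.8,0,0.05,1.8,0,0,0],[2.8,0,0.05,2.3,0,0,0],[2.8,0,0.05,2.7,0,0,0],[2.8,0,0.05,3,0,0,0],[2.8,0,0.05,3.2,0,0,0],[2.8,0,0.05,3.2,0,0,0],[2.8,0,0.05,3.2,0,0,0],[2.8,0,0.05,3.2,0,0,0]]])

```text
t: 23.6
tcp_pos: [0.6193, 0.279, 0.0829]
ee_rot: [0.03, 1.0, 0.0, 0.001]
ft_force: [-1.7, -0.8, 5.4]
finger_gap: 0.378
grasp_force: 30.8
```

Emit:
step_arm(motion=[[[3.2,0,0,0,0,0,0],[3.4,0,0,0,0,0,0],[3.6,0,0,0,0,0,0],[3.8,0,0,0,0,0,0],[4.2,0,0,0,0,0,0],[4.4,0,0,0,0,0,0],[4.4,0,0,0,0,0,0],[4.4,0,0,-1,0,0,0],[4.4,0,0,-2.5,0,0,0],[4.4,0,0,-5,0,0,0]]])

```text
t: 24.6
tcp_pos: [0.6182, 0.2788, 0.1309]
ee_rot: [0.03, 1.0, -0.001, -0.001]
ft_force: [-0.7, -0.1, -0.1]
finger_gap: 0.512
grasp_force: 0.0
```

Run:
```python
from h import *
d=np.load('w1.npz');pos,q=d['pos'],d['q']
print(wristw(529.5/1.5625-.5,152.5/1.5625-.5,.013,pos,q),wristw(538/1.5625-.5,153/1.5625-.5,.044,pos,q))
a=np.radians(86.55);y=np.array([np.cos(a),np.sin(a)]);x=np.array([-y[1],y[0]])
d=np.array([413,-141])-[618.6,279.6];print(d@x,d@y)
print(bot.get_obs()['tcp_pos'])
```

```text
[ 0.41346563 -0.13940344  0.013     ] [ 0.41380045 -0.14180024  0.044     ]
179.9167418683386 -432.2102335617259
[0.61818199 0.27877857 0.13093354]
```

Emit:
step_arm(motion=[[[4.5,0,0,-3,0,0,0],[4.5,0,0,-6,0,0,0],[5,0.8,-2,-7,0,0,0],[5,2.4,-6,-7,0,0,0],[5,4,-10,-7,0,0,0],[5,5.6,-14,-7,0,0,0],[5,7.2,-18,-7,0,0,0],[5,8.8,-22,-7,0,0,0],[5,10.4,-26,-7,0,0,0],[5,12,-30,-7,0,0,0]]])

```text
t: 25.6
tcp_pos: [0.4803, -0.0145, 0.2024]
ee_rot: [0.03, 1.0, 0.0, 0.001]
ft_force: [1.0, -1.1, 0.3]
finger_gap: 0.583
grasp_force: 0.0
```

Emit:
step_arm(motion=[[[5,2,-4,0,0,0,0],[5,3.6,-8,0,0,0,0],[5,5,-11.5,0,0,0,0],[5,6,-13.2,1,0,0,0],[5,6,-13.2,3,0,0,0],[5,6,-13.2,6,0,0,0],[5,6,-13.2,8,0,0,0],[5,6,-13.2,9,0,0,0],[5,6,-13.2,9,0,0,0],[5,6,-13.2,9,0,0,0]]])

```text
t: 26.6
tcp_pos: [0.4141, -0.1413, 0.1125]
ee_rot: [0.03, 1.0, -0.0, 0.001]
ft_force: [-0.4, -0.4, 0.4]
finger_gap: 0.583
grasp_force: 0.0
```

Run:
```python
from h import *
o=bot.get_obs();im=bot.camera('wrist')[:,:,::-1].copy();pos,q=o['tcp_pos'],o['ee_rot'];print(o['t'],pos,q)
np.savez('w6.npz',pos=pos,q=q)
print(w2wrist([.4132,-.1405,.026],pos,q),w2wrist([.4132,-.1405,.044],pos,q))
im2=bot.camera('top')[:,:,::-1]
a=cv2.resize(im[120:330,150:360],(420,420));b=cv2.resize(im2[110:230,80:160],(280,420))
cv2.imwrite('pics/w6.png',np.hstack([a,b]))
```

```text
26.6 [ 0.41411627 -0.14132113  0.11246624] [ 2.98319595e-02  9.99554516e-01 -2.38503918e-04  8.75875187e-04]
(np.float64(254.59463306600054), np.float64(201.50573924391693)) (np.float64(254.56730147290642), np.float64(210.31174473570468))
```

View pics/w6.png

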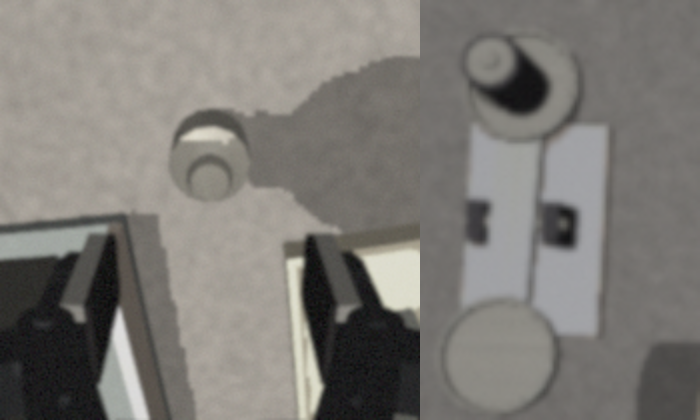

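The weight appears at (209,162), midway between the pads as predicted. The short cell stands in the far pan.

Emit:
step_arm(motion=[[[5,0.1,0.1,1.5,0,0,0],[5,0.1,0.1,3,0,0,0],[5,0.1,0.1,4.5,0,0,0],[5,0.1,0.1,6,0,0,0],[5,0.1,0.1,7.3,0,0,0],[5,0.1,0.1,8.3,0,0,0],[5,0.1,0.1,8.8,0,0,0],[5,0.1,0.1,9,0,0,0],[5,0.1,0.1,9,0,0,0],[4,0.1,0.1,9,0,0,0]]])

```text
t: 27.7
tcp_pos: [0.4128, -0.1402, 0.0218]
ee_rot: [0.03, 1.0, -0.0, 0.001]
ft_force: [0.3, -0.3, -0.6]
finger_gap: 0.474
grasp_force: 0.0
```

Emit:
step_arm(motion=[[[2.7,0,0,0,0,0,0],[2.7,0,0,0,0,0,0],[2.7,0,0,0,0,0,0],[2.7,0,0,0,0,0,0],[2.7,0,0,0,0,0,0],[2.7,0,0,0,0,0,0],[2.7,0,0,0,0,0,0],[2.7,0,0,0,0,0,0],[2.7,0,0,0,0,0,0],[2.7,0,0,0,0,0,0]]], squeeze=30)

```text
t: 28.7
tcp_pos: [0.4128, -0.1402, 0.022]
ee_rot: [0.03, 1.0, -0.0, 0.001]
ft_force: [-2.0, 0.9, 5.0]
finger_gap: 0.355
grasp_force: 29.7
```

Emit:
step_arm(motion=[[[2.7,0,0,-0.5,0,0,0],[2.7,0,0,-1.5,0,0,0],[2.7,0,0,-3,0,0,0],[2.7,0,0,-6,0,0,0],[2.7,0,0,-9,0,0,0],[2.7,0,0,-12,0,0,0],[2.7,0,0,-15,0,0,0],[2.7,0,0,-17,0,0,0],[2.7,0,0,-18,0,0,0],[2.7,0,0,-18,0,0,0]]])

```text
t: 29.7
tcp_pos: [0.4128, -0.1401, 0.2025]
ee_rot: [0.03, 1.0, 0.0, 0.001]
ft_force: [0.5, -0.6, -1.6]
finger_gap: 0.364
grasp_force: 30.0
```

Emit:
step_arm(motion=[[[2.7,-0.05,1,0,0,0,0],[2.7,-0.2,4,0,0,0,0],[2.7,-0.35,7.5,0,0,0,0],[2.7,-0.5,11,0,0,0,0],[2.7,-0.7,14.5,0,0,0,0],[2.7,-0.9,18,0,0,0,0],[2.7,-1.05,21.5,0,0,0,0],[2.7,-1.2,25,0,0,0,0],[2.7,-1.4,28.5,0,0,0,0],[2.7,-1.5,32,0,0,0,0]]])

```text
t: 30.7
tcp_pos: [0.4454, 0.18, 0.1996]
ee_rot: [0.03, 1.0, -0.001, -0.001]
ft_force: [-0.1, -0.4, -1.4]
finger_gap: 0.359
grasp_force: 30.1
```

Emit:
step_arm(motion=[[[2.7,-0.2,3.5,0,0,0,0],[2.7,-0.35,6.5,1,0,0,0],[2.7,-0.45,9,2.5,0,0,0],[2.7,-0.55,10.6,4,0,0,0],[2.7,-0.6,11.2,5.5,0,0,0],[2.7,-0.6,11.2,7,0,0,0],[2.7,-0.6,11.2,8,0,0,0],[2.7,-0.6,11.2,8.5,0,0,0],[2.7,-0.6,11.2,8.5,0,0,0],[2.7,-0.6,11.2,8.5,0,0,0]]])

```text
t: 31.7
tcp_pos: [0.4596, 0.2898, 0.1168]
ee_rot: [0.03, 1.0, 0.0, 0.0]
ft_force: [0.2, 0.3, -1.3]
finger_gap: 0.363
grasp_force: 30.1
```

Run:
```python
from h import *
o=bot.get_obs();im=bot.camera('wrist')[:,:,::-1].copy();pos,q=o['tcp_pos'],o['ee_rot'];print(o['t'],pos,q)
np.savez('w7.npz',pos=pos,q=q)
cv2.imwrite('pics/w7.png',cv2.resize(im[130:330,155:355],(600,600),interpolation=cv2.INTER_CUBIC))
```

```text
31.7 [0.45958395 0.28977896 0.11678069] [3.01683243e-02 9.99544749e-01 1.99495546e-04 3.56479607e-04]
```

View pics/w7.png

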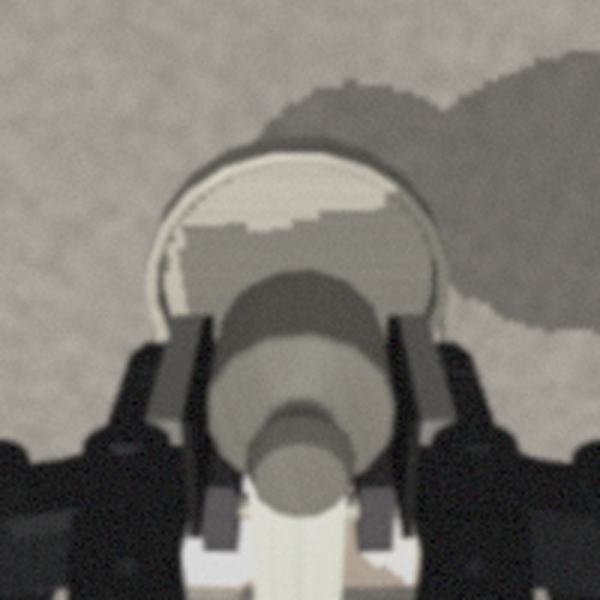

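The view shows the pan rim spanning x 147 to 448 with its near edge at y≈152, and the weight at x≈302.

Run:
```python
from h import *
d=np.load('w7.npz');pos,q=d['pos'],d['q']
px=lambda X,Y:(155+(X+.5)/3-.5,130+(Y+.5)/3-.5)
print(wristw(*px(297,152),.0712,pos,q)*1e3)
for X in(147,448): print(wristw(*px(X,280),.068,pos,q)*1e3)
print('knob',wristw(*px(301,480),pos[2]+.022,pos,q)*1e3,'base front',wristw(*px(301,268),pos[2]-.022,pos,q)*1e3,'body top',wristw(*px(301,395),pos[2]+.004,pos,q)*1e3)
```

```text
[429.64127259 291.86347662  71.2       ]
[457.78641183 257.04031122  68.        ]
[461.74572702 323.1616267   68.        ]
knob [459.99150032 290.79634671 138.78069475] base front [444.95952812 291.73797065  94.78069475] body top [456.20736505 291.04005815 120.78069475]
```

Emit:
step_arm(motion=[[[2.7,-0.05,-0.1,0.6,0,0,0],[2.7,-0.05,-0.1,1.2,0,0,0],[2.7,-0.05,-0.1,1.8,0,0,0],[2.7,-0.05,-0.1,2.4,0,0,0],[2.7,-0.05,-0.1,2.9,0,0,0],[2.7,-0.05,-0.1,3.3,0,0,0],[2.7,-0.05,-0.1,3.6,0,0,0],[2.7,-0.05,-0.1,3.9,0,0,0],[2.7,-0.05,-0.1,4,0,0,0],[2.7,-0.05,-0.1,4,0,0,0]]])

```text
t: 32.75
tcp_pos: [0.4597, 0.2888, 0.0763]
ee_rot: [0.03, 1.0, 0.0, 0.0]
ft_force: [0.0, -0.6, 0.1]
finger_gap: 0.362
grasp_force: 30.2
```

Emit:
step_arm(motion=[[[2.7,0,0,0,0,0,0],[2.7,0,0,0,0,0,0],[3.1,0,0,0,0,0,0],[3.3,0,0,0,0,0,0],[3.5,0,0,0,0,0,0],[3.8,0,0,0,0,0,0],[4,0,0,0,0,0,0],[4,0,0,0,0,0,0],[4,0,0,0,0,0,0],[4,0,0,0,0,0,0]]])

```text
t: 33.75
tcp_pos: [0.4597, 0.2888, 0.0763]
ee_rot: [0.03, 1.0, 0.0, -0.0]
ft_force: [-0.0, -0.5, -0.2]
finger_gap: 0.47
grasp_force: 0.0
```

Emit:
step_arm(motion=[[[4,0,0,-0.5,0,0,0],[4,0,0,-1.5,0,0,0],[4,0,0,-3,0,0,0],[4,0,0,-5,0,0,0],[4,0,0,-8,0,0,0],[4,0,0,-11,0,0,0],[4,0,0,-12,0,0,0],[4,0,0,-12,0,0,0],[4,0,0,-12,0,0,0],[4,0,0,-12,0,0,0]]])

```text
t: 34.75
tcp_pos: [0.4591, 0.2883, 0.1949]
ee_rot: [0.03, 1.0, -0.001, -0.001]
ft_force: [-0.3, 0.0, 1.1]
finger_gap: 0.469
grasp_force: 0.0
```

Run:
```python
from h import *
o=bot.get_obs();im=bot.camera('wrist')[:,:,::-1].copy();pos,q=o['tcp_pos'],o['ee_rot'];print(o['t'],pos,q)
np.savez('w8.npz',pos=pos,q=q)
im2=bot.camera('side')[:,:,::-1].copy();cv2.imwrite('pics/side8.png',im2)
a=cv2.resize(im[60:320,155:355],(461,600),interpolation=cv2.INTER_CUBIC);b=cv2.resize(im2[115:185,210:295],(339,280),interpolation=cv2.INTER_CUBIC)
c=np.zeros((600,339,3),np.uint8);c[:280]=b
cv2.imwrite('pics/w8.png',np.hstack([a,c]))
```

```text
34.75 [0.45908477 0.28830552 0.19489467] [ 3.01476330e-02  9.99544567e-01 -8.56196009e-04 -1.02251269e-03]
```

View pics/w8.png

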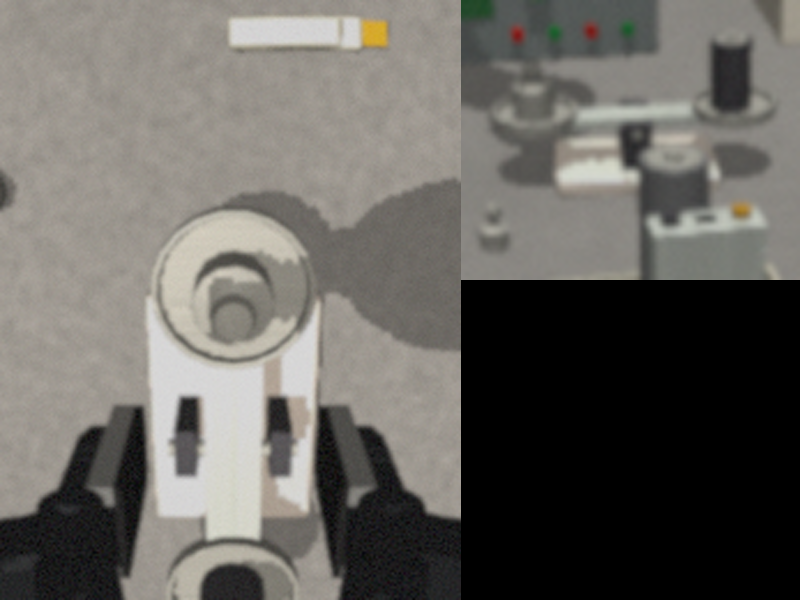

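The weight sits in the near pan at about (233,300), and the inset shows both pans loaded with the beam looking level. I'll quantify it by comparing against the unloaded side image.

Run:
```python
from h import *
A=cv2.imread('pics/side0.png',0);B=cv2.imread('pics/side8.png',0)
def mt(n,x0,x1,y0,y1):
    t=cv2.resize(A[y0:y1,x0:x1],None,fx=8,fy=8,interpolation=cv2.INTER_CUBIC)
    s=cv2.resize(B[y0-4:y1+4,x0-3:x1+3],None,fx=8,fy=8,interpolation=cv2.INTER_CUBIC)
    _,m,_,l=cv2.minMaxLoc(cv2.matchTemplate(s,t,cv2.TM_CCOEFF_NORMED));print(n,'du,dv px',l[0]/8-3,l[1]/8-4,round(m,3))
mt('Lpan outer',216,224,138,149);mt('Rpan outer',282,292,136,148);mt('beamL',238,247,137,147);mt('beamR',256,266,137,146);mt('foot',234,272,150,163);mt('Lpan low',217,240,143,150);mt('Rpan low',267,291,142,149)
p=bot.camera_params('side');T=p['world_to_cam']
for th in(0,.02):
  for s in(1,-1):
    P=np.array([.5395+s*.0798,.285-s*.0049,.060+ -s*th*.08,1]);c=T@P;print(th,s,p['fx']*c[0]/c[2]+p['cx'],p['fy']*c[1]/c[2]+p['cy'])
d=np.load('w8.npz');pos,q=d['pos'],d['q'];px=lambda X,Y:(155+(X+.5)/2.305-.5,60+(Y+.5)/2.308-.5)
w=lambda X,Y,z:(wristw(*px(X,Y),z,pos,q)*1e3).round(1)
print('pan',w(152,286,.06),w(315,286,.06),w(234,210,.06),w(234,366,.06));print('wt top',w(233,318,.098),'body',w(195,300,.08),w(273,300,.08))
```

```text
Lpan outer du,dv px -0.625 0.625 0.663
Rpan outer du,dv px 0.875 -0.375 0.832
beamL du,dv px -0.875 0.5 0.869
beamR du,dv px -0.25 0.0 0.994
foot du,dv px -0.625 -0.75 0.615
Lpan low du,dv px -0.375 1.125 0.787
Rpan low du,dv px -0.5 0.375 0.25
0 1 277.40836380553884 138.83181718860965
0 -1 227.4031275146583 140.69243850722108
0.02 1 277.39938918028435 139.29808104412444
0.02 -1 227.381897030306 140.22293584525522
pan [456.2 257.4  60. ] [460.1 323.   60. ] [427.3 292.2  60. ] [493.  288.4  60. ]
wt top [458.3 289.9  98. ] body [456.7 275.8  80. ] [458.4 304.9  80. ]
```

Emit:
step_arm(motion=[[[4,-1,-1,0,-3,0,0],[4,-3,-2.5,0,-10,0,0],[4,-5,-4.5,0,-17,0,0],[4,-8,-7,0,-24,0,0],[4,-11,-9.5,0,-31,0,0],[4,-14,-12,0,-38,0,0],[4,-17,-14,0,-45,0,0],[4,-17,-14,0,-50,0,0],[4,-17,-14,0,-50,0,0],[4,-17,-14,0,-50,0,0]]])

```text
t: 35.85
tcp_pos: [0.621, 0.1383, 0.1953]
ee_rot: [0.028, 0.906, 0.422, 0.012]
ft_force: [0.7, -0.1, 0.5]
finger_gap: 0.47
grasp_force: 0.0
```

Run:
```python
from h import *
for i in range(5): bot.camera('side')
o=bot.get_obs();im=bot.camera('wrist')[:,:,::-1].copy();pos,q=o['tcp_pos'],o['ee_rot'];print(o['t'],pos,q)
np.savez('w9.npz',pos=pos,q=q);cv2.imwrite('pics/w9raw.png',im)
e=np.array([np.cos(np.radians(-3.5)),np.sin(np.radians(-3.5)),0]);n=np.array([-e[1],e[0],0]);c=np.array([.5395,.2853,0])
for s in(1,-1):
  for th in(0,.02):
    print(s,th,np.round(w2wrist(c+s*.08*e+[0,0,.06-s*.08*th]-.0328*n,pos,q),1))
for s in(1,-1): print('foot',np.round(w2wrist(c+s*.065*e-.0425*n+[0,0,.014],pos,q),1))
cv2.imwrite('pics/w9.png',cv2.resize(im,(800,600),interpolation=cv2.INTER_CUBIC))
```

```text
36.1 [0.62058685 0.14035943 0.19749328] [0.02569196 0.90609872 0.42208174 0.01311647]
1 0 [219.2 165.7]
1 0.02 [218.1 165.4]
-1 0 [218.   10.7]
-1 0.02 [219.2  10.3]
foot [184.3 148.2]
foot [182.2  31.5]
```

View pics/w9.png

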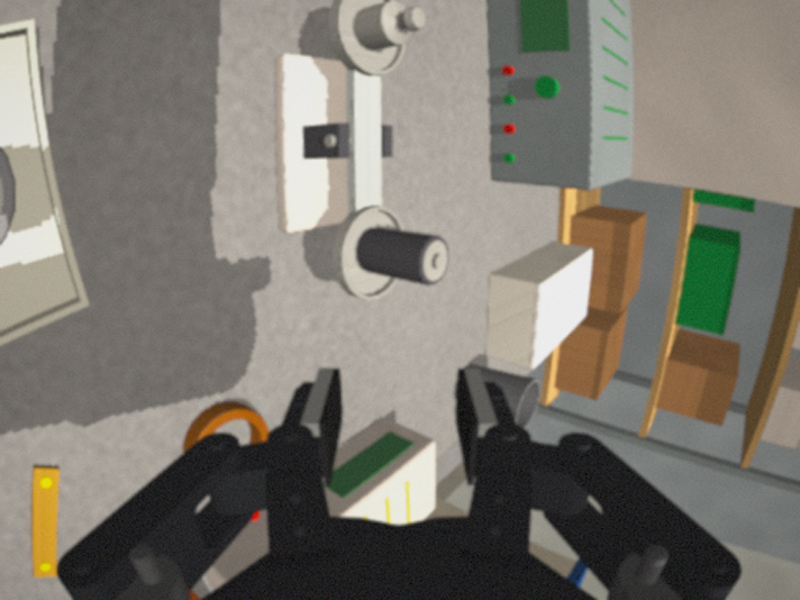

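The oblique view shows the foot's left edge at x≈281–285, the far pan's left rim at (341,255) and the near pan's left rim at (332,22). This suggests the weight's pan is a bit low, so I'll measure it with a fit.

Run:
```python
from h import *
g=cv2.GaussianBlur(cv2.imread('pics/w9raw.png',0),(0,0),.8).astype(float)
def edges(v,u0,u1,n=3):
    r=g[v,u0:u1];d=np.gradient(r);out=[]
    for i in range(1,len(d)-1):
        if abs(d[i])>4 and abs(d[i])>=abs(d[i-1]) and abs(d[i])>abs(d[i+1]):
            a,b,c=abs(d[i-1]),abs(d[i]),abs(d[i+1]);out.append((round(u0+i+.5*(a-c)/(a-2*b+c),1),int(d[i])))
    return out
for v in(8,11,14,17,20,23):print('near',v,edges(v,205,230))
for v in(155,159,163,167,171):print('far',v,edges(v,210,240))
for v in(45,55,65,75,100,110,120,130):print('mid',v,edges(v,172,250))
```

```text
near 8 [(np.float64(216.4), 21), (np.float64(228.3), -18)]
near 11 [(np.float64(216.2), 23), (np.float64(226.4), -19)]
near 14 [(np.float64(216.1), 23), (np.float64(225.7), -20)]
near 17 [(np.float64(216.2), 23), (np.float64(225.4), -21)]
near 20 [(np.float64(216.8), 22), (np.float64(226.0), -23)]
near 23 [(np.float64(217.4), 25), (np.float64(227.2), -24)]
far 155 [(np.float64(219.6), 21), (np.float64(228.4), -37)]
far 159 [(np.float64(218.8), 22), (np.float64(227.5), -37)]
far 163 [(np.float64(218.3), 21), (np.float64(227.6), -39)]
far 167 [(np.float64(218.3), 21), (np.float64(228.6), -34)]
far 171 [(np.float64(218.7), 24), (np.float64(230.7), -30)]
mid 45 [(np.float64(180.6), 17), (np.float64(204.2), -15), (np.float64(221.6), -12), (np.float64(225.8), 12), (np.float64(228.8), -14), (np.float64(232.9), 15)]
mid 55 [(np.float64(174.4), -5), (np.float64(180.5), 18), (np.float64(209.1), -18), (np.float64(221.2), -8), (np.float64(226.1), 25), (np.float64(243.6), -17)]
mid 65 [(np.float64(180.2), 19), (np.float64(208.5), -16), (np.float64(221.9), -8), (np.float64(226.1), 29), (np.float64(243.3), -18)]
mid 75 [(np.float64(180.6), 18), (np.float64(209.0), -18), (np.float64(221.2), -7), (np.float64(226.2), 26), (np.float64(243.4), -18)]
mid 100 [(np.float64(175.2), -6), (np.float64(180.8), 21), (np.float64(193.9), -40), (np.float64(208.9), -8), (np.float64(216.0), 7), (np.float64(226.3), 30), (np.float64(243.7), -31)]
mid 110 [(np.float64(175.1), -6), (np.float64(181.7), 20), (np.float64(209.8), -20), (np.float64(222.0), -7), (np.float64(226.8), 25), (np.float64(243.9), -17)]
mid 120 [(np.float64(175.8), -5), (np.float64(181.4), 20), (np.float64(210.4), -18), (np.float64(222.1), -8), (np.float64(226.9), 26), (np.float64(243.8), -18)]
mid 130 [(np.float64(182.0), 21), (np.float64(209.3), -18), (np.float64(222.7), -9), (np.float64(227.0), 29), (np.float64(244.3), -12)]
```

Run:
```python
from h import *
from scipy.optimize import least_squares
d=np.load('w9.npz');pos,q=d['pos'],d['q']
def interp(P,v):
    a=np.array([w2wrist(p,pos,q) for p in P]);i=np.argsort(a[:,1]);return np.interp(v,a[i,1],a[i,0])
foot=[(45,180.6),(55,180.5),(65,180.2),(75,180.6),(100,180.8),(110,181.7),(120,181.4),(130,182.0)]
bm=[(55,226.1,243.6),(65,226.1,243.3),(75,226.2,243.4),(100,226.3,243.7),(110,226.8,243.9),(120,226.9,243.8),(130,227,244.3)]
near=[(8,216.4),(11,216.2),(14,216.1),(17,216.2),(20,216.8),(23,217.4)];far=[(155,219.6),(159,218.8),(163,218.3),(167,218.3),(171,218.7)]
def res(p,fb=True):
    cx,cy,yaw,dz,th,w,bz=p;e=np.array([np.cos(yaw),np.sin(yaw),0]);n=np.array([-e[1],e[0],0]);c=np.array([cx,cy,dz]);Z=np.array([0,0,1.])
    piv=c+.045*Z;et=e*np.cos(th)-Z*np.sin(th);zt=Z*np.cos(th)+e*np.sin(th)
    L=np.linspace(-.066,.066,60)
    r=[interp([c+l*e-.0425*n+.014*Z for l in L],v)-u for v,u in foot]
    for v,a,b in bm:
        for s,u in((-1,a),(1,b)): r.append(interp([piv+l*et+s*w*n+bz*zt for l in L],v)-u)
    ph=np.linspace(np.pi,2*np.pi,120)
    for S,D in((1,far),(-1,near)):
        P=[piv+S*.08*et+.0328*(np.cos(t)*et+np.sin(t)*n)+.015*zt for t in ph];a=np.array([w2wrist(x,pos,q) for x in P]);m=a[:,0]<np.median(a[:,0])+3
        i=np.argsort(a[:,1]);r+=[np.interp(v,a[i,1],a[i,0])-u for v,u in D]
    return np.r_[r,(p[3])/.002*.5]
for th0 in(0,.03,-.03):
    f=least_squares(res,[.5395,.2853,-.061,0,th0,.008,.012],loss='soft_l1',x_scale=[.01,.01,.1,.01,.02,.01,.01]);J=np.linalg.inv(f.jac.T@f.jac);print(f.x.round(4),'tilt sd',np.sqrt(J[4,4]*.1).round(4),np.sqrt(np.mean(f.fun**2)))
```

```text
Traceback (most recent call last):
  File "h.py", line 12, in w2wrist
    p=bot.camera_params('wrist');M=p['mount'];Q=R.from_quat(q).as_matrix()
ValueError: time passes only in moves, steps and waits
```

```bash
sed -i "s/bot.camera_params('wrist')/CP('wrist')/; s/^def topw/import functools\nCP=functools.cache(bot.camera_params)\ndef topw/" h.py
cat > fit.py <<'E'
from h import *
from scipy.optimize import least_squares
d=np.load('w9.npz');pos,q=d['pos'],d['q']
def interp(P,v):
    a=np.array([w2wrist(p,pos,q) for p in P]);i=np.argsort(a[:,1]);return np.interp(v,a[i,1],a[i,0])
foot=[(45,180.6),(55,180.5),(65,180.2),(75,180.6),(100,180.8),(110,181.7),(120,181.4),(130,182.0)]
bm=[(55,226.1,243.6),(75,226.2,243.4),(100,226.3,243.7),(130,227,244.3)]
near=[(8,216.4),(11,216.2),(14,216.1),(17,216.2),(20,216.8),(23,217.4)];far=[(155,219.6),(159,218.8),(163,218.3),(167,218.3),(171,218.7)]
def res(p):
    cx,cy,yaw,dz,th,w,bz=p;e=np.array([np.cos(yaw),np.sin(yaw),0]);n=np.array([-e[1],e[0],0]);c=np.array([cx,cy,dz]);Z=np.array([0,0,1.])
    piv=c+.045*Z;et=e*np.cos(th)-Z*np.sin(th);zt=Z*np.cos(th)+e*np.sin(th)
    L=np.linspace(-.066,.066,9)
    F=[c+l*e-.0425*n+.014*Z for l in L]
    r=list(interp(F,[v for v,_ in foot])-[u for _,u in foot])
    for s,k in((-1,1),(1,2)): r+=list(interp([piv+l*et+s*w*n+bz*zt for l in L],[b[0] for b in bm])-[b[k] for b in bm])
    ph=np.linspace(np.pi*1.1,1.9*np.pi,50)
    for S,D in((1,far),(-1,near)):
        P=[piv+S*.08*et+.0328*(np.cos(t)*et+np.sin(t)*n)+.015*zt for t in ph]
        r+=list(interp(P,[v for v,_ in D])-[u for _,u in D])
    return np.r_[r,p[3]/.002*.5]
f=least_squares(res,[.5395,.2853,-.061,0,0.,.008,.012],loss='soft_l1',x_scale=[.01,.01,.1,.01,.02,.01,.01],diff_step=1e-4,max_nfev=60)
J=np.linalg.inv(f.jac.T@f.jac);print(f.x.round(4),'tilt sd',np.sqrt(J[4,4]*.1).round(4),np.sqrt(np.mean(f.fun**2)))
E
timeout 200 python3 fit.py
```

```text
[ 5.412e-01  2.830e-01 -6.100e-02  1.000e-04 -8.900e-03  1.350e-02
  9.600e-03] tilt sd 0.0054 0.15453995610909008
```

The fit gives about −0.009 ± 0.005 rad with the weight's pan slightly low. The earlier view agrees, with the weight about 2 mm too far out. I'll regrip the weight and move it 2 mm inward.

Emit:
step_arm(motion=[[[4,1.7,0.9,1.1,5,0,0],[4,4.2,2.25,2.68,12,0,0],[4,6.8,3.6,4.29,19,0,0],[4,9.4,5,5.9,26,0,0],[4,12,6.3,7.5,33,0,0],[4,14.5,7.65,9.1,40,0,0],[4,17,9,10.72,47,0,0],[4,17,9,10.72,50,0,0],[4,17,9,10.72,50,0,0],[4,17,9,10.72,50,0,0]]])

```text
t: 37.15
tcp_pos: [0.4593, 0.2894, 0.1965]
ee_rot: [0.029, 1.0, 0.001, 0.0]
ft_force: [0.4, -0.7, -0.5]
finger_gap: 0.467
grasp_force: 0.0
```

Emit:
step_arm(motion=[[[4,0,0,2,0,0,0],[4,0,0,4,0,0,0],[4,0,0,6,0,0,0],[4,0,0,8,0,0,0],[4,0,0,9.5,0,0,0],[4,0,0,10.5,0,0,0],[4,0,0,11.2,0,0,0],[4,0,0,11.7,0,0,0],[4,0,0,11.9,0,0,0],[4,0,0,11.9,0,0,0]]])

```text
t: 38.15
tcp_pos: [0.4599, 0.2888, 0.0775]
ee_rot: [0.03, 1.0, 0.0, 0.0]
ft_force: [-0.1, -0.1, -0.6]
finger_gap: 0.467
grasp_force: 0.0
```

Emit:
step_arm(motion=[[[2.7,0,0,0,0,0,0],[2.7,0,0,0,0,0,0],[2.7,0,0,0,0,0,0],[2.7,0,0,0,0,0,0],[2.7,0,0,0,0,0,0],[2.7,0,0,-0.3,0,0,0],[2.7,0,0,-0.6,0,0,0],[2.7,0,0,-1,0,0,0],[2.7,0,0,-1.3,0,0,0],[2.7,0,0,-1.3,0,0,0]]], squeeze=25)

```text
t: 39.15
tcp_pos: [0.4598, 0.2889, 0.0908]
ee_rot: [0.03, 1.0, 0.0, 0.0]
ft_force: [-0.3, -0.1, -0.8]
finger_gap: 0.358
grasp_force: 24.8
```

Emit:
step_arm(motion=[[[2.7,-0.1,0,0,0,0,0],[2.7,-0.2,0,0.2,0,0,0],[2.7,-0.2,0,0.5,0,0,0],[2.7,-0.2,0,0.8,0,0,0],[2.7,-0.2,0,1.1,0,0,0],[2.7,-0.2,0,1.25,0,0,0],[2.7,-0.2,0,1.25,0,0,0],[2.7,-0.2,0,1.25,0,0,0],[3.1,-0.2,0,1.25,0,0,0],[3.3,-0.2,0,1.25,0,0,0]]])

```text
t: 40.15
tcp_pos: [0.462, 0.2888, 0.078]
ee_rot: [0.03, 1.0, 0.0, 0.0]
ft_force: [-0.3, 0.5, -0.1]
finger_gap: 0.39
grasp_force: 0.0
```

Emit:
step_arm(motion=[[[3.5,0,0,0,0,0,0],[3.8,0,0,0,0,0,0],[4,0,0,0,0,0,0],[4,0,0,0,0,0,0],[4,0,0,-0.5,0,0,0],[4,0,0,-1.5,0,0,0],[4,0,0,-3,0,0,0],[4,0,0,-6,0,0,0],[4,0,0,-9,0,0,0],[4,0,0,-11.9,0,0,0]]])

```text
t: 41.15
tcp_pos: [0.4618, 0.2886, 0.1992]
ee_rot: [0.03, 1.0, 0.0, 0.001]
ft_force: [0.7, 1.3, 1.0]
finger_gap: 0.469
grasp_force: 0.0
```

Emit:
step_arm(motion=[[[4,-1,-1,0,-3,0,0],[4,-3,-2.5,0,-10,0,0],[4,-5,-4.5,0,-17,0,0],[4,-8,-7,0,-24,0,0],[4,-11,-9.5,0,-31,0,0],[4,-14,-12,0,-38,0,0],[4,-16.8,-14,0,-45,0,0],[4,-16.8,-14,0,-50,0,0],[4,-16.8,-14,0,-50,0,0],[4,-16.8,-14,0,-50,0,0]]])

```text
t: 42.15
tcp_pos: [0.6212, 0.1382, 0.1972]
ee_rot: [0.027, 0.906, 0.422, 0.013]
ft_force: [0.5, 0.0, 0.2]
finger_gap: 0.464
grasp_force: 0.0
```

Run:
```python
from h import *
for i in range(5): bot.camera('side')
o=bot.get_obs();im=bot.camera('wrist')[:,:,::-1].copy();pos,q=o['tcp_pos'],o['ee_rot'];print(o['t'],pos,q)
np.savez('w10.npz',pos=pos,q=q);cv2.imwrite('pics/w10raw.png',im)
A=np.load('w9.npz');print((pos-A['pos'])*1e3,q-A['q'])
def edges(g,v,u0,u1):
    r=g[v,u0:u1];d=np.gradient(r);i=int(np.argmax(d[2:-2]))+2;a,b,c=d[i-1:i+2];return u0+i+.5*(a-c)/(a-2*b+c)
for n in('w9raw','w10raw'):
    g=cv2.GaussianBlur(cv2.imread(f'pics/{n}.png',0),(0,0),.8).astype(float)
    s=lambda V,a,b:np.round([edges(g,v,a,b) for v in V],2)
    print(n,'near',s(range(6,26,2),208,222),'far',s(range(155,175,2),212,226),'\nfoot',s(range(45,140,8),175,190),'beam',s(range(50,134,8),222,232))
```

```text
42.4 [0.62058005 0.14037672 0.19819936] [0.02555013 0.90609701 0.42209268 0.01315924]
[-0.00680857  0.01728956  0.70607376] [-1.41835956e-04 -1.70449769e-06  1.09372711e-05  4.27729530e-05]
w9raw near [216.64 216.41 216.22 216.14 216.12 216.14 216.34 216.76 217.24 217.71] far [219.56 218.98 218.76 218.33 218.29 218.23 218.34 218.38 218.68 218.9 ] 
foot [180.58 180.56 180.19 180.25 181.09 180.57 180.69 180.82 181.82 181.58
 181.75 182.1 ] beam [226.1  226.14 226.13 226.24 226.07 226.43 226.24 226.71 226.76 226.9
 226.97]
w10raw near [216.55 216.38 216.19 216.   215.88 216.   216.12 216.59 216.98 217.42] far [218.8  218.32 217.88 217.7  217.78 217.82 217.8  217.75 217.85 218.12] 
foot [180.14 180.73 179.9  179.93 180.97 180.75 180.37 180.56 181.58 180.97
 181.44 181.75] beam [225.91 225.83 225.97 226.02 225.75 225.95 225.94 226.17 226.22 226.38
 226.65]
```

Moving the weight changed the tilt by about +0.004 rad, so the beam is now within roughly 0.005 rad of level. Next I'll return the block.

Emit:
step_arm(motion=[[[4,0.5,-0.9,-1.1,5,0,0],[4,1.3,-2.5,-3,12,0,0],[4,2.3,-4.3,-5.1,19,0,0],[4,3.3,-6.1,-7.3,26,0,0],[4,4.3,-7.9,-9.4,33,0,0],[4,5.3,-9.7,-11.6,40,0,0],[5,6.3,-11.5,-13.7,47,0,0],[5,7.06,-12.94,-15.42,50,0,0],[5,7.06,-12.94,-15.42,50,0,0],[5,7.06,-12.94,-15.42,50,0,0]]])

```text
t: 43.45
tcp_pos: [0.5385, -0.0569, 0.1973]
ee_rot: [0.03, 1.0, 0.001, 0.001]
ft_force: [0.4, 0.0, -0.3]
finger_gap: 0.587
grasp_force: 0.0
```

Emit:
step_arm(motion=[[[5,0,0,0,0,0,-4],[5,0,0,0,0,0,-7.5],[5,0,0,0,0,0,-7.5],[5,0,0,0,0,0,-7.5],[5,0,0,0,0,0,-7.5],[5,0,0,0,0,0,-7.5],[5,0,0,0,0,0,-7.5],[5,0,0,0,0,0,-7.5],[5,0,0,0,0,0,-7.5],[5,0,0,0,0,0,-7.5]]])

```text
t: 44.45
tcp_pos: [0.5384, -0.0579, 0.1968]
ee_rot: [-0.035, 0.999, 0.0, 0.0]
ft_force: [-0.2, -0.2, 0.2]
finger_gap: 0.584
grasp_force: 0.0
```

Run:
```python
from h import *
o=bot.get_obs();print(o['t'],o['tcp_pos'],o['ee_rot']);print(go([.5385,-.0568,.0941],np.radians(94.05)))
```

```text
44.45 [ 0.53839941 -0.05790393  0.19681075] [-3.53120575e-02  9.99376335e-01  1.23967413e-05  6.56833875e-07]
(array([-0.02,  0.11, 10.27]), array([ 0.,  0., -0.]))
```

Emit:
step_arm(motion=[[[5,-0.05,0.1,2,0,0,0],[5,-0.05,0.1,4,0,0,0],[5,-0.05,0.1,6,0,0,0],[5,-0.05,0.1,7.5,0,0,0],[5,-0.05,0.1,8.8,0,0,0],[5,-0.05,0.1,9.7,0,0,0],[5,-0.05,0.1,10.2,0,0,0],[5,-0.05,0.1,10.2,0,0,0],[5,-0.05,0.1,10.2,0,0,0],[5,-0.05,0.1,10.2,0,0,0]]])

```text
t: 45.45
tcp_pos: [0.5393, -0.0568, 0.0955]
ee_rot: [-0.035, 0.999, 0.0, 0.001]
ft_force: [-0.7, -0.4, -0.3]
finger_gap: 0.585
grasp_force: 0.0
```

Emit:
step_arm(motion=[[[2.2,0,0,0,0,0,0],[2.2,0,0,0,0,0,0],[2.2,0,0,0,0,0,0],[2.2,0,0,0,0,0,0],[2.2,0,0,0,0,0,0],[2.2,0,0,0,0,0,0],[2.2,0,0,0,0,0,0],[2.2,0,0,0,0,0,0],[2.2,0,0,0,0,0,0],[2.2,0,0,0,0,0,0]]], squeeze=60)

```text
t: 46.45
tcp_pos: [0.5393, -0.0569, 0.0954]
ee_rot: [-0.035, 0.999, -0.0, 0.001]
ft_force: [-0.9, -0.2, 5.4]
finger_gap: 0.306
grasp_force: 60.3
```

Emit:
step_arm(motion=[[[2.2,0,0,-0.5,0,0,0],[2.2,0,0,-1.5,0,0,0],[2.2,0,0,-3,0,0,0],[2.2,0,0,-4.5,0,0,0],[2.2,0,0,-6,0,0,0],[2.2,0,0,-7.5,0,0,0],[2.2,0,0,-9,0,0,0],[2.2,0,0,-9.8,0,0,0],[2.2,0,-1,-9.8,0,0,0],[2.2,0,-2.5,-9.8,0,0,0]]])

```text
t: 47.45
tcp_pos: [0.5402, -0.082, 0.1921]
ee_rot: [-0.036, 0.999, 0.0, -0.001]
ft_force: [0.8, -0.3, -4.6]
finger_gap: 0.312
grasp_force: 59.4
```

Emit:
step_arm(motion=[[[2.2,0.5,-2.6,0,0,0,0],[2.2,1,-5.2,0,0,0,0],[2.2,1.5,-7.8,0,0,0,0],[2.2,2,-10.4,0,0,0,0],[2.2,2.6,-13,0,0,0,0],[2.2,3.2,-15.6,0,0,0,0],[2.2,3.8,-18.2,0,0,0,0],[2.2,4.2,-20.8,0,0,0,0],[2.2,4.5,-22.6,0,0,0,0],[2.2,4.6,-23.3,0,0,0,0]]])

```text
t: 48.45
tcp_pos: [0.5097, -0.3199, 0.1912]
ee_rot: [-0.034, 0.999, 0.0, -0.001]
ft_force: [0.4, 0.9, -5.5]
finger_gap: 0.311
grasp_force: 59.7
```

Emit:
step_arm(motion=[[[2.2,0,0,1.5,0,0,0],[2.2,0,0,3,0,0,0],[2.2,0,0,4.5,0,0,0],[2.2,0,0,6,0,0,0],[2.2,0,0,7.2,0,0,0],[2.2,0,0,8,0,0,0],[2.2,0,0,8.5,0,0,0],[2.2,0,0,8.8,0,0,0],[2.2,0,0,8.8,0,0,0],[2.2,0,0,8.8,0,0,0]]])

```text
t: 49.45
tcp_pos: [0.5115, -0.3177, 0.1054]
ee_rot: [-0.035, 0.999, -0.0, 0.0]
ft_force: [0.9, -0.6, -5.2]
finger_gap: 0.305
grasp_force: 59.8
```

Measured (511.5, −317.7), which is exactly on target. I'll lower the last 2 mm and release.

Emit:
step_arm(motion=[[[2.2,0,0,0.1,0,0,0],[2.2,0,0,0.2,0,0,0],[2.2,0,0,0.22,0,0,0],[2.2,0,0,0.22,0,0,0],[3,0,0,0.22,0,0,0],[3.4,0,0,0.22,0,0,0],[4,0,0,0.22,0,0,0],[5,0,0,0.22,0,0,0],[5,0,0,0.22,0,0,0],[5,0,0,0.22,0,0,0]]])

```text
t: 50.45
tcp_pos: [0.5112, -0.3175, 0.1026]
ee_rot: [-0.035, 0.999, -0.0, -0.0]
ft_force: [-1.3, -1.0, -0.2]
finger_gap: 0.591
grasp_force: 0.0
```

Run:
```python
from h import *
o=bot.get_obs();print(o['t'],o['tcp_pos'],o['ee_rot'],o['finger_gap']);print(go([.5320,.0325,.20],np.radians(94.05)))
```

```text
50.45 [ 0.51118053 -0.31749875  0.10260227] [-3.53517169e-02  9.99374932e-01 -1.30375102e-05 -2.68720510e-05] 0.5911920993471079
(array([-4.55, 34.77, -9.74]), array([-0., -0.,  0.]))
```

Next the cylinder. I'll rise, traverse to it, and descend.

Emit:
step_arm(motion=[[[5,0,0,-2.5,0,0,0],[5,0,0,-6,0,0,0],[5,0,0,-9.7,0,0,0],[6,-0.4,3,-9.7,0,0,0],[6.5,-0.9,7,-9.7,0,0,0],[6.5,-1.5,11,-9.7,0,0,0],[6.5,-2,15,-9.7,0,0,0],[6.5,-2.5,19,-9.7,0,0,0],[6.5,-3,23,-9.7,0,0,0],[6.5,-3.6,27,-9.7,0,0,0]]])

```text
t: 51.45
tcp_pos: [0.5278, -0.044, 0.1999]
ee_rot: [-0.035, 0.999, 0.0, 0.0]
ft_force: [1.4, -0.1, -0.0]
finger_gap: 0.761
grasp_force: 0.0
```

Emit:
step_arm(motion=[[[6.5,-0.5,4,0,0,0,0],[6.5,-0.8,6.5,0,0,0,0],[6.5,-1,7.75,0,0,0,0],[6.5,-1,7.75,0,0,0,0],[6.5,-1,7.75,1.5,0,0,0],[6.5,-1,7.75,3,0,0,0],[6.5,-1,7.75,3,0,0,0],[6.5,-1,7.75,3,0,0,0],[6.5,-1,7.75,3,0,0,0],[6.5,-1,7.75,3,0,0,0]]])

```text
t: 52.45
tcp_pos: [0.533, 0.0322, 0.1705]
ee_rot: [-0.035, 0.999, 0.0, 0.001]
ft_force: [0.3, -0.5, -1.5]
finger_gap: 0.765
grasp_force: 0.0
```

Run:
```python
from h import *
o=bot.get_obs();print(o['t'],o['tcp_pos'],o['ee_rot'],o['finger_gap']);print(go([.5322,.0323,.0944],np.radians(94.05)))
```

```text
52.45 [0.53298432 0.03216847 0.17047847] [-3.51717979e-02  9.99381001e-01  1.08945517e-04  7.40214961e-04] 0.7652959291005802
(array([0.09, 0.02, 7.61]), array([ 0.01,  0.09, -0.02]))
```

Emit:
step_arm(motion=[[[6.5,0.05,0,1.5,0,0,0],[6.5,0.05,0,3,0,0,0],[6.5,0.05,0,4.5,0,0,0],[6.5,0.05,0,5.8,0,0,0],[6.5,0.05,0,6.8,0,0,0],[6.5,0.05,0,7.4,0,0,0],[6.5,0.05,0,7.6,0,0,0],[6.5,0.05,0,7.6,0,0,0],[6.5,0.05,0,7.6,0,0,0],[5.5,0.05,0,7.6,0,0,0]]])

```text
t: 53.45
tcp_pos: [0.5324, 0.0325, 0.0942]
ee_rot: [-0.035, 0.999, 0.0, 0.001]
ft_force: [-0.2, 0.3, 0.4]
finger_gap: 0.646
grasp_force: 0.0
```

Emit:
step_arm(motion=[[[4,0,0,0,0,0,0],[4,0,0,0,0,0,0],[4,0,0,0,0,0,0],[4,0,0,0,0,0,0],[4,0,0,0,0,0,0],[4,0,0,0,0,0,0],[4,0,0,0,0,0,0],[4,0,0,0,0,0,0],[4,0,0,0,0,0,0],[4,0,0,0,0,0,0]]], squeeze=60)

```text
t: 54.45
tcp_pos: [0.5326, 0.0326, 0.0943]
ee_rot: [-0.035, 0.999, 0.0, 0.001]
ft_force: [-0.5, 1.5, 5.7]
finger_gap: 0.527
grasp_force: 61.3
```

Emit:
step_arm(motion=[[[4,0,0,-0.5,0,0,0],[4,0,0,-1.5,0,0,0],[4,0,0,-3,0,0,0],[4,0,0,-4.5,0,0,0],[4,0,0,-6,0,0,0],[4,0,0,-7.5,0,0,0],[4,0,0,-9,0,0,0],[4,0,0,-9.8,0,0,0],[4,0,-1,-9.8,0,0,0],[4,0,-2.5,-9.8,0,0,0]]])

```text
t: 55.45
tcp_pos: [0.5333, 0.0071, 0.191]
ee_rot: [-0.036, 0.999, 0.0, -0.001]
ft_force: [-0.1, -0.4, -3.6]
finger_gap: 0.527
grasp_force: 61.8
```

Emit:
step_arm(motion=[[[4,0.5,-2.6,0,0,0,0],[4,1,-5.2,0,0,0,0],[4,1.5,-7.8,0,0,0,0],[4,2,-10.4,0,0,0,0],[4,2.6,-13,0,0,0,0],[4,3.2,-15.8,0,0,0,0],[4,3.8,-18.8,0,0,0,0],[4,4.4,-21.6,0,0,0,0],[4,4.8,-23.6,0,0,0,0],[4,5,-24.4,0,0,0,0]]])

```text
t: 56.45
tcp_pos: [0.4996, -0.242, 0.1903]
ee_rot: [-0.034, 0.999, 0.0, -0.001]
ft_force: [1.3, 0.3, -3.5]
finger_gap: 0.521
grasp_force: 62.0
```

Emit:
step_arm(motion=[[[4,0,0,1.5,0,0,0],[4,0,0,3,0,0,0],[4,0,0,4.5,0,0,0],[4,0,0,6,0,0,0],[4,0,0,7.2,0,0,0],[4,0,0,8,0,0,0],[4,0,0,8.5,0,0,0],[4,0,0,8.8,0,0,0],[4,0,0,8.8,0,0,0],[4,0,0,8.8,0,0,0]]])

```text
t: 57.45
tcp_pos: [0.5015, -0.2396, 0.1042]
ee_rot: [-0.035, 0.999, -0.0, 0.0]
ft_force: [0.1, 0.1, -2.6]
finger_gap: 0.524
grasp_force: 62.1
```

Emit:
step_arm(motion=[[[4,-0.05,0,0.1,0,0,0],[4,-0.05,0,0.2,0,0,0],[4,-0.05,0,0.22,0,0,0],[4,-0.05,0,0.22,0,0,0],[4.8,-0.05,0,0.22,0,0,0],[5.2,-0.05,0,0.22,0,0,0],[5.7,-0.05,0,0.22,0,0,0],[6.5,-0.05,0,0.22,0,0,0],[6.5,-0.05,0,0.22,0,0,0],[6.5,-0.05,0,0.22,0,0,0]]])

```text
t: 58.45
tcp_pos: [0.5016, -0.2395, 0.1014]
ee_rot: [-0.035, 0.999, -0.0, -0.0]
ft_force: [-0.2, -0.4, -0.2]
finger_gap: 0.76
grasp_force: 0.0
```

Emit:
step_arm(motion=[[[6.5,0,0,-2,0,0,0],[6.5,0,0,-5,0,0,0],[6.5,0,0,-9,0,0,0],[6.5,0,0,-13,0,0,0],[6.5,3,0,-14.4,0,0,0],[6.5,7,0,-14.4,0,0,0],[6.5,10,0,-14.4,0,0,0],[6.5,12,0,-14.4,0,0,0],[6.5,12,0,-14.4,0,0,0],[6.5,12,0,-14.4,0,0,0]]])

```text
t: 59.45
tcp_pos: [0.382, -0.248, 0.2458]
ee_rot: [-0.035, 0.999, -0.0, 0.0]
ft_force: [0.3, 0.4, 0.0]
finger_gap: 0.766
grasp_force: 0.0
```

Run:
```python
from h import *
print(bot.get_obs()['t'],bot.get_obs()['tcp_pos'])
a=bot.camera('top')[:,:,::-1].copy();s=bot.camera('side')[:,:,::-1].copy();cv2.imwrite('pics/topF.png',a);cv2.imwrite('pics/sideF.png',s)
A=cv2.imread('pics/top0.png')
c=lambda im,x,y,w,h:cv2.resize(im[y:y+h,x:x+w],(400,300))
S=cv2.imread('pics/side0.png')
cv2.imwrite('pics/F.png',np.vstack([np.hstack([c(A,320,115,120,90),c(a,320,115,120,90)]),np.hstack([c(a,80,110,120,90),c(s,200,110,150,112)])]))
```

```text
59.45 [ 0.3819613  -0.24802216  0.24576123]
```

View pics/F.png

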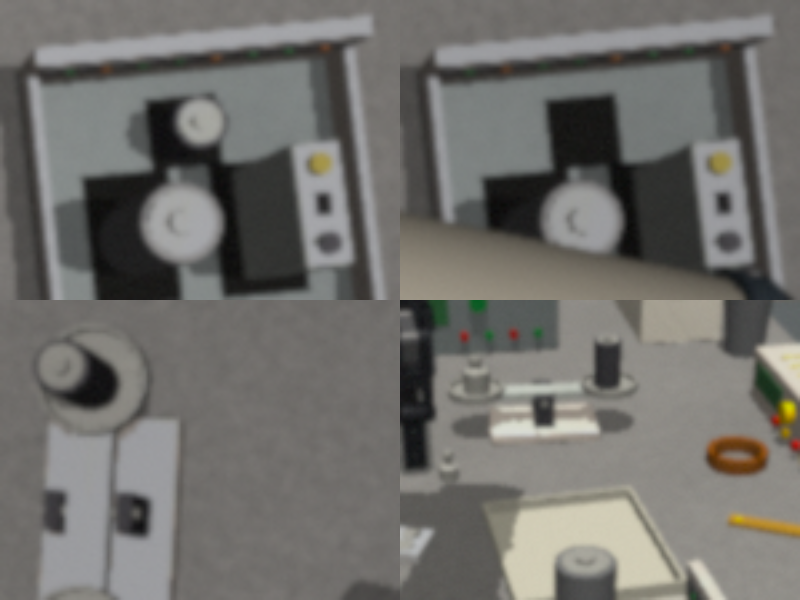

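Before and after match: the cylinder is at (182,222) vs (182,221) and the block terminals are in the same place. The balance is loaded and looks level. One last numeric level check against the unloaded image:

Run:
```python
import cv2,numpy as np
def run(f):
    A=cv2.imread('pics/side0.png',0);B=cv2.imread(f,0)
    for n,x0,x1,y0,y1 in(('L',215,224,137,150),('R',281,293,135,148),('beamL',242,250,136,147),('beamR',256,266,136,147),('foot',236,270,150,162)):
        t,s=[cv2.resize(i,None,fx=8,fy=8,interpolation=cv2.INTER_CUBIC) for i in(A[y0:y1,x0:x1],B[y0-3:y1+3,x0-2:x1+2])]
        _,m,_,l=cv2.minMaxLoc(cv2.matchTemplate(s,t,cv2.TM_CCOEFF_NORMED));print(n,l[0]/8-2,l[1]/8-3,round(m,3))
run('pics/side8.png');print();run('pics/sideF.png')
```

```text
L -0.625 0.625 0.544
R 1.75 -0.375 0.662
beamL 1.5 0.0 0.968
beamR -0.125 0.0 0.996
foot -0.625 -0.75 0.64

L -0.375 0.125 0.927
R 1.625 -0.125 0.708
beamL 0.125 0.0 0.997
beamR -0.125 0.0 0.998
foot 0.0 0.0 0.999
```

```bash
python3 -c "
from workcell import bot
print(bot.get_obs()['t'],bot.close_job())"
```

```text
the job is handed in; nothing more can be done
59.55 None
```

The job is handed in at 59.6 s: the short cell and larger weight balance within about 0.005 rad of level by camera, and both tall cells are back in the bay to within a pixel of where they stood.

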